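# Sort bench weights by the drag of their soles

### The job

The three bench weights look alike but their rubber soles are worn differently. Slide each one at least 6 cm along the bench, without lifting it, to feel how strongly it drags, and leave it where it stops until all three have been felt; then set the one that drags most flat inside the long tray and the one that slides most easily flat inside the square tray, and leave the third on the open bench. Do not disturb the petri dish, the timer or the beaker.

Things in the scene. Friction and masses are not known exactly. Their poses are not given: they have to be found in the camera images.
- weight_1_center (a point): Bench weight, one of three that look the same (1, 2, 3 in no meaningful order), 900 g. Steel slab 116 mm long (its x), 50 mm wide (its y), its top 23 mm up, on a rubber sole. Across its middle stands a flat-faced grip plate 20 mm thick (along x), 44 mm wide (along y), from 23 to 64 mm up: grasp it across the 20 mm. This point is its middle, 32 mm above the underside; its z is up.
- weight_2_center (a point): Another of the three look-alike bench weights, same shape, size and mass as weight_1, same point. Sliding a weight slowly with nothing but its own weight on the sole takes about 0.9 N for one of the three, 3.2 N for another and 7 N for the third (all up to 15 % more or less together).
- weight_3_center (a point): Another of the three look-alike bench weights, same shape, size and mass as weight_1, same point. The three start side by side, their length within 0.12 rad of the world's x, neighbours close on either side (y), with free bench ahead of them (+x) for sliding.
- long_tray: Long narrow bare-metal tray, 158 x 84 mm outside, open on top, fixed to the bench: floor 4 mm thick, walls 4 mm thick and 18 mm high. Origin at the centre of its underside; its long side runs along its own x (the weight fits only lengthwise, 17 mm free at each end and 13 mm at each side).
- square_tray: Square bare-metal tray, 138 x 138 mm outside, open on top, fixed to the bench: floor 4 mm thick, walls 4 mm thick and 18 mm high. Origin at the centre of its underside; its sides run along its own x and y (inside 130 x 130 mm, the weight fits any way round).
- petri_dish: Petri dish with lid, 91 mm across, 15 mm high, loose on the bench; a bystander. Origin at the centre of its underside.
- timer: Bench timer, 66 x 92 x 28 mm, loose; a bystander. Origin at the centre of its underside.
- beaker: Plastic beaker, 77 mm across, 93 mm high, loose; a bystander. Origin at the centre of its underside.
- pipette_stand: Fixed pipette stand between the trays (+y side) and the weights (-y side), never moved: round foot 117 mm across, pole and cross-arm to 0.3 m; a pipette hangs on its +y side, 0.2 to 0.32 m up, to 0.1 m from the pole, and empty hooks reach 0.1 m on its -y side, 0.29 m up. Carry things round in front of it. Origin under the pole on the bench.

How it is judged:
On the way:
1. all three weights have been slid away from their starting places and lie flat on the bench (distance of each of middling_weight, most_dragging_weight, least_dragging_weight from where it was at the start of the episode above 0.045 m and height (world z) of each of middling_weight, most_dragging_weight, least_dragging_weight below 0.006 m and angle between each of middling_weight, most_dragging_weight, least_dragging_weight's own z axis and vertical below 0.1 rad), for 0.2 s.
At the end, for the whole second after the job is handed in: The weight that drags most lies flat on the floor of the long tray, the one that slides most easily flat on the floor of the square tray (upright, within 0.1 rad of level, not on a wall), and the third flat on the open bench, clear of both trays; all at rest and released (x of most_dragging_weight in the frame of long_tray between -0.028 and 0.028 m and y of most_dragging_weight in the frame of long_tray between -0.022 and 0.022 m and z of most_dragging_weight in the frame of long_tray between -0.002 and 0.009 m and linear speed of each of most_dragging_weight, least_dragging_weight, middling_weight below 0.03 m/s and angle between each of most_dragging_weight, least_dragging_weight, middling_weight's own z axis and vertical below 0.1 rad and x of least_dragging_weight in the frame of square_tray between -0.05 and 0.05 m and y of least_dragging_weight in the frame of square_tray between -0.05 and 0.05 m and z of least_dragging_weight in the frame of square_tray between -0.002 and 0.009 m and height (world z) of middling_weight between -0.003 and 0.006 m and horizontal distance between middling_weight and long_tray above 0.06 m and horizontal distance between middling_weight and square_tray above 0.06 m); the robot touches nothing.
It fails at once if a weight is lifted (more than 2 cm) before all three have been slid at least 4.5 cm (height (world z) of any of middling_weight, most_dragging_weight, least_dragging_weight above 0.02 m and distance of any of middling_weight, most_dragging_weight, least_dragging_weight from where it was at the start of the episode below 0.045 m).
It fails at once if a weight is tipped over (angle between any of middling_weight, most_dragging_weight, least_dragging_weight's own z axis and vertical above 0.8 rad).
It fails at once if the petri dish, the timer or the beaker is shifted by more than 2.5 cm (distance of any of petri_dish, timer, beaker from where it was at the start of the episode above 0.025 m).
It also fails if it takes over 72 s, if anything falls off the work surface, if the arm or the gripper's body presses on something with over 40 N, if the wrist force passes 120 N, or if a joint passes its speed limit or range.

### The arm

A 7-joint arm with a two-finger parallel gripper is mounted at the origin on a cart in front of the work surface, level with it; the furniture and walls round the work are solid. World frame = base frame: x ahead of the robot, y to its left, z up, the work surface at z = 0. Lengths are in m, angles in rad, forces in N, time in s.
With the tool pointing down it reaches from about 0.425 to 0.95 m from the base axis. Payload 4.7 kg.
Tool frame: the origin (TCP) lies between the finger pads; the fingertips stand 25 mm ahead of it and the grasp point (between the pads) lies 6 mm ahead of it; z points along the fingers, y is the line along which they close (so a half turn about z gives the same grasp; the last joint's range is limited). The gripper opens to 87 mm and grips with 3 to 60 N. Pads are 19 mm wide; open, the fingers measure 117 mm over their backs; the gripper's body (75 mm by 190 mm) begins 51 mm behind the grasp point.
Start: joints at [-1.341, 0.469, -0.049, 1.532, 0.024, 1.141, -0.082], TCP at [0.173, 0.653, 0.211] pointing down, gripper open.
Joint ranges: [-2.59, 2.59], [-0.33, 1.99], [-1.39, 1.29], [0.1, 2.45], [-1.04, 4.18], [0.21, 1.99], [-2.66, 2.66]. Speed limits (rad/s): [2.57, 2.57, 3.14, 3.14, 3.14, 3.14, 3.14].

### API

Orientations are given as a rotation vector (axis times angle).
In Python, from bench import manip gives the robot as it stands. The module is installed in compiled form; this text tells all that it offers.
- The arm moves only by the tool carry_out, never from a script. Its argument "commands" is a list that holds one entry, the list of rows, each a list of 7 numbers: the closure in counts, from 0 (fully open) to 255 (shut), then the shift along the tool's x, y, z scaled (see below), then the turn, a rotation vector about the tool's x, y, z scaled (see below). In form: [[[fingers, tx, ty, tz, wx, wy, wz], ...]]. A call has 1 to 5 rows; each row is the pose to reach, as a shift and turn from the pose commanded when the call began, along the tool's axes at that moment, turning the shorter way round; what a row does not reach only later rows make up. The controller multiplies each number of a shift by 0.08 m and each number of a turn by 180 degrees. A row lasts 1/10 s, in which the tool goes at most 50 mm and 8.59 degrees, less where a joint would pass 70% of its speed; a pose out of reach is approached as far as the arm can. A call with a number of a shift or a turn outside -1 to 1 is refused whole. A call with a gripper value outside its range is refused whole. The fingers move at their own pace and stop on an object; the grip force is fixed at half the most. Time passes only in rows, so rows that repeat a pose let the fingers close. It gives the time, the measured TCP pose, the force, the opening and the grip force at its end, in the units of the state.
- manip.sense(): the state, without advancing time (a new reading comes with each control period).
- manip.get_image(name): name is "scene" or "top" or "wrist"; returns (picture, depth): 480x640x3 uint8, red, green, blue; 480x640 float32, m along the optical axis (not along the pixel's ray), 0 where there is no reading.
- manip.camera_info(name): a dict with "camera_matrix" (3x3 intrinsics, pixels), "k1" (the pictures are not rectified: a ray, as slopes to the right and down, at radius r is drawn at 1 + k1 r^2 times it, then the intrinsics apply), "rvec" (rotation vector, rad) and "tvec" (3), from world to camera coordinates, as OpenCV has them. Camera axes: x right, y down, z forward; pixel columns grow to the right and rows downward; lengths in m; the calibration is good to about 2 mm. A picture is of the moment at which its call begins: read the wrist's pose just before it. camera_info takes no time and is no camera call; for the wrist camera it gives the pose at the moment of the call.
- manip.sign_off(): hands the job in; it is judged then, once.
Trained networks look in the newest picture that a camera, given by its name, has taken for a name from the list of things; names that differ only in an ending like _2 or _b are one class to them, and where a whole thing is asked for, a point or a joint stands for the part that bears it (a point fixed in the world has none). Each returns a list of dicts, best first, with "conf" (0 to 1); they miss things now and then, are a little off and sometimes report something else, mostly with a low value. They report only what shows in the picture. A call takes as long as a camera call.
- manip.recognise(target, camera): "bbox" ([left, top, right, bottom] in pixels, round what is visible of it).
- manip.outline_of(target, camera): "mask" (480x640 bool, what is visible of it) and "bbox" ([left, top, right, bottom] in pixels, round what is visible of it).
The state is a dict: "time": time; "joint_positions": joint angles; "qvel": joint speeds; "tau": joint torques, N m; "tool_pos": TCP position; "orientation": TCP orientation; "force": force on the tool from outside, world axes, zero at the start; "ft_torque": the same for the moment, N m; "width": finger opening in m; "grip_force": force on a finger pad.
Only numpy, scipy, OpenCV 4.12 (cv2) and the standard library are available. Lean on these libraries where they do the work, as an engineer would, in place of code of your own. Each camera call takes 0.05 s, during which the arm holds its last target. There are 200 camera calls.

## Working session

There is one attempt and no reset: what is moved stays moved. The work goes in short steps, Python scripts to look and compute and a tool call to move; the robot and the scene stay as the last step left them, time stands still between calls to the robot, and variables do not carry over. Pictures are saved under pics/ and viewed, at most 10 in all, crops included, and the job is handed in when it is done.

Besides the shell and the picture viewer there is one more tool, called after ">>>" as name(argument=value, ...), one argument or row to a line, values as JSON. carry_out: Moves the arm, as the interface text tells. Its arguments: {"type":"object","properties":{"commands":{"type":"array"}},"required":["commands"]}

```bash
mkdir -p pics; cat > h.py <<'E'
import numpy as np, cv2
from scipy.spatial.transform import Rotation as R
from bench import manip
def pts(cam, depth, info=None):
    i=info or manip.camera_info(cam); K=np.array(i["camera_matrix"]); v,u=np.mgrid[0:480,0:640]
    xd=(u-K[0,2])/K[0,0]; yd=(v-K[1,2])/K[1,1]; x,y=xd.copy(),yd.copy()
    for _ in range(8):
        s=1+i["k1"]*(x*x+y*y); x,y=xd/s,yd/s
    P=np.stack([x,y,np.ones_like(x)],-1)*depth[...,None]
    Rm=R.from_rotvec(np.ravel(i["rvec"])).as_matrix(); return (P-np.ravel(i["tvec"]))@Rm
def look(cam,save=None):
    i=manip.camera_info(cam); im,d=manip.get_image(cam)
    if save: cv2.imwrite("pics/"+save,im[...,::-1])
    return im,d,pts(cam,d,i)
def rect(xy):
    (c,s,a)=cv2.minAreaRect(xy.astype(np.float32)); 
    if s[0]<s[1]: s=s[::-1]; a+=90
    a=(a+90)%180-90
    return np.round(c,4),np.round(s,4),round(np.radians(a),3)
E
python3 - <<'E'
from h import *
im,d,P=look("top","top0.png"); look("scene","scene0.png")
s=manip.sense(); print(s["tool_pos"],s["orientation"],s["force"],s["time"])
im,d,P=look("top")
for n in ["weight_1_center","long_tray","square_tray","petri_dish","timer","beaker","pipette_stand"]:
    for o in manip.outline_of(n,"top"):
        if o["conf"]<.3: continue
        m=o["mask"]&(d>0); q=P[m]; print(n,round(o["conf"],2),np.round(o["bbox"]),m.sum(),rect(q[:,:2]),np.round(np.percentile(q[:,2],[5,50,95]),3))
E
```

```text
[0.17259614 0.65199687 0.21011746] [-4.05323722e-01 -3.11515207e+00  2.69987231e-03] [-0.41059916 -0.01314919  0.14311063] 0.1
weight_1_center 0.87 [448. 274. 476. 326.] 1243 (array([ 0.4462, -0.4252]), array([0.115 , 0.0589]), np.float64(-0.106)) [0.017 0.024 0.065]
long_tray 0.6 [169. 268. 218. 339.] 2709 (array([0.4364, 0.1742]), array([0.1578, 0.0895]), np.float64(0.133)) [-0.001  0.004  0.018]
square_tray 0.88 [151. 185. 215. 250.] 3810 (array([0.6202, 0.2046]), array([0.1439, 0.1394]), np.float64(-1.452)) [-0.001  0.004  0.018]
petri_dish 0.89 [263. 293. 302. 335.] 1397 (array([ 0.4151, -0.0247]), array([0.0913, 0.0907]), np.float64(0.122)) [0.009 0.015 0.019]
timer 0.65 [328. 171. 370. 198.] 1080 (array([ 0.7036, -0.1669]), array([0.0908, 0.0707]), np.float64(-1.513)) [0.018 0.026 0.031]
beaker 0.74 [411. 163. 451. 202.] 1224 (array([ 0.7156, -0.3508]), array([0.1064, 0.0773]), np.float64(-0.637)) [0.001 0.036 0.093]
```

View pics/top0.png

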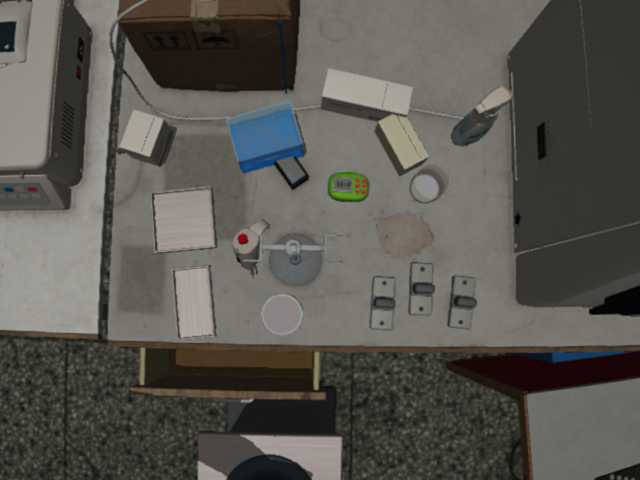

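View pics/scene0.png

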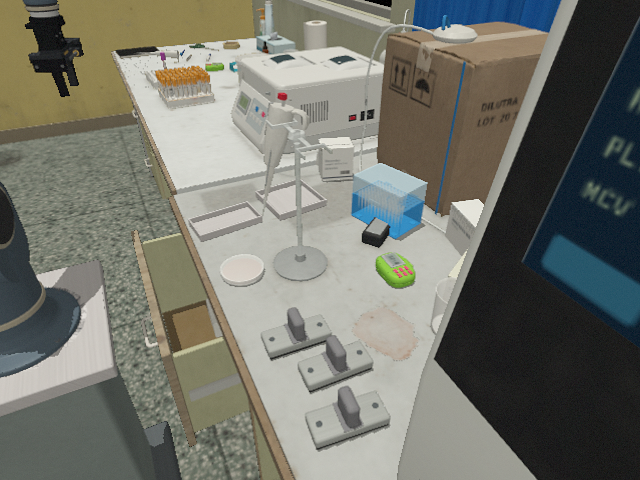

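The top view shows the three weights at about (382,303), (422,289) and (462,302). The stand is at (295,258), the trays at (184,220) and (194,302), and the petri dish at (282,314). The scene view agrees.

```bash
python3 - <<'E'
from h import *
im,d,P=look("top")
for (a,b) in [(366,398),(404,438),(446,480)]:
    m=np.zeros((480,640),bool); m[258:334,a:b]=1
    q=P[m&(d>0)]; s=q[(q[:,2]>.014)&(q[:,2]<.03)]; t=q[(q[:,2]>.052)&(q[:,2]<.075)]
    print("W",rect(s[:,:2]),rect(t[:,:2]),np.round(np.median(t,0),3),len(t))
m=np.zeros((480,640),bool); m[215:290,225:350]=1; q=P[m&(d>0)]
for lo,hi in [(.02,.15),(.15,.22),(.22,.26),(.26,.29),(.29,.4)]:
    s=q[(q[:,2]>lo)&(q[:,2]<hi)]
    if len(s): print(lo,hi,len(s),np.round(s.min(0),3),np.round(s.max(0),3))
s=q[(q[:,2]>.004)&(q[:,2]<.02)]; print("foot",rect(s[:,:2]))
for n in ["long_tray","square_tray"]:
    for o in manip.outline_of(n,"top")[:1]:
        m=cv2.dilate(o["mask"].astype(np.uint8),np.ones((5,5)))>0; q=P[m&(d>0)]
        w=q[(q[:,2]>.012)&(q[:,2]<.024)]; print(n,len(w),rect(w[:,:2]))
E
```

```text
W (array([ 0.4428, -0.245 ]), array([0.1169, 0.0487]), np.float64(-0.053)) (array([ 0.4429, -0.2447]), array([0.0417, 0.0201]), np.float64(1.507)) [ 0.442 -0.243  0.063] 180
W (array([ 0.4752, -0.33  ]), array([0.1168, 0.0521]), np.float64(-0.011)) (array([ 0.4744, -0.3291]), array([0.0442, 0.0196]), np.float64(-1.554)) [ 0.475 -0.329  0.063] 190
W (array([ 0.4465, -0.4223]), array([0.1155, 0.0529]), np.float64(-0.096)) (array([ 0.4479, -0.4216]), array([0.0453, 0.0202]), np.float64(1.454)) [ 0.448 -0.421  0.063] 191
0.02 0.15 94 [ 0.489 -0.078  0.02 ] [0.573 0.036 0.148]
0.15 0.22 44 [0.494 0.016 0.153] [0.514 0.046 0.219]
0.22 0.26 68 [0.502 0.012 0.221] [0.522 0.043 0.26 ]
0.26 0.29 163 [ 0.507 -0.138  0.26 ] [0.575 0.05  0.29 ]
0.29 0.4 1554 [ 0.51  -0.138  0.29 ] [0.584 0.053 0.346]
foot (array([ 0.5527, -0.0332]), array([0.2779, 0.1656]), np.float64(-1.552))
long_tray 423 (array([0.4367, 0.1718]), array([0.1577, 0.0865]), np.float64(0.122))
square_tray 487 (array([0.6204, 0.2023]), array([0.1386, 0.1384]), np.float64(0.118))
```

>>> carry_out(
  commands=[
    [[150,-0.98,-0.775,0,0,0,-0.082],[150,-0.98,-0.775,0,0,0,-0.082],[150,-0.98,-0.775,0,0,0,-0.082]],
  ],
)

```text
time: 0.95
tool_pos: [0.2399, 0.5665, 0.2111]
orientation: [0.017, 3.138, -0.006]
force: [0.8, -0.3, -0.7]
width: 0.0702
grip_force: 0.0
```

>>> carry_out(
  commands=[
    [[150,-1,-1,0,0,0,0],[150,-1,-1,0,0,0,0],[150,-1,-1,0,0,0,0]],
  ],
)

```text
time: 1.25
tool_pos: [0.3181, 0.4876, 0.2113]
orientation: [0.017, 3.139, -0.004]
force: [0.5, 0.3, -0.2]
width: 0.047
grip_force: 0.0
```

>>> carry_out(
  commands=[
    [[150,-1,-1,0,0,0,0],[150,-1,-1,0,0,0,0],[150,-1,-1,0,0,0,0]],
  ],
)

```text
time: 1.55
tool_pos: [0.3974, 0.4074, 0.2114]
orientation: [0.016, 3.139, -0.003]
force: [-0.0, -0.1, -0.3]
width: 0.0366
grip_force: 0.0
```

>>> carry_out(
  commands=[
    [[150,-0.46,-1,0,0,0,0],[150,-0.46,-1,0,0,0,0],[150,-0.46,-1,0,0,0,0]],
  ],
)

```text
time: 1.85
tool_pos: [0.4321, 0.3269, 0.2113]
orientation: [0.017, 3.14, -0.004]
force: [0.2, 0.7, -0.1]
width: 0.0359
grip_force: 0.0
```

>>> carry_out(
  commands=[
    [[150,0,-1,0,0,0,0],[150,0,-1,0,0,0,0]],
  ],
)

```text
time: 2.05
tool_pos: [0.4287, 0.251, 0.211]
orientation: [-0.002, -3.141, 0.001]
force: [-0.1, -0.7, 0.6]
width: 0.0358
grip_force: 0.0
```

>>> carry_out(
  commands=[
    [[150,0,-1,0,0,0,0],[150,0,-1,0,0,0,0]],
  ],
)

```text
time: 2.25
tool_pos: [0.4286, 0.1703, 0.2112]
orientation: [-0.005, -3.142, 0.0]
force: [1.1, 0.6, 0.3]
width: 0.036
grip_force: 0.0
```

>>> carry_out(
  commands=[
    [[150,0,-1,0,0,0,0],[150,0,-1,0,0,0,0]],
  ],
)

```text
time: 2.45
tool_pos: [0.4286, 0.0904, 0.2113]
orientation: [0.005, 3.141, 0.0]
force: [0.8, 0.2, 0.7]
width: 0.036
grip_force: 0.0
```

>>> carry_out(
  commands=[
    [[150,0,-1,0,0,0,0],[150,0,-1,0,0,0,0]],
  ],
)

```text
time: 2.65
tool_pos: [0.4287, 0.0104, 0.2114]
orientation: [0.005, 3.141, 0.0]
force: [0.8, -0.2, -0.6]
width: 0.036
grip_force: 0.0
```

>>> carry_out(
  commands=[
    [[150,0,-1,0,0,0,0],[150,0,-1,0,0,0,0]],
  ],
)

```text
time: 2.85
tool_pos: [0.4289, -0.0697, 0.2115]
orientation: [0.005, 3.14, -0.0]
force: [0.6, 0.3, 0.4]
width: 0.0359
grip_force: 0.0
```

>>> carry_out(
  commands=[
    [[150,0,-1,0,0,0,0],[150,0,-1,0,0,0,0]],
  ],
)

```text
time: 3.05
tool_pos: [0.429, -0.1499, 0.2116]
orientation: [0.005, 3.14, -0.001]
force: [1.2, -0.3, -1.1]
width: 0.0357
grip_force: 0.0
```

>>> carry_out(
  commands=[
    [[150,0,-1,0,0,0,0],[150,0,-1,0,0,0,0]],
  ],
)

```text
time: 3.25
tool_pos: [0.4291, -0.23, 0.2116]
orientation: [0.005, 3.14, -0.002]
force: [-0.0, -0.0, 0.1]
width: 0.0355
grip_force: 0.0
```

>>> carry_out(
  commands=[
    [[150,-0.1,0,0,0,0,0.2],[150,-0.1,0,0,0,0,0.2],[150,-0.1,0,0,0,0,0.2],[150,-0.1,0,0,0,0,0.2],[150,-0.1,0,0,0,0,0.2]],
  ],
)

```text
time: 3.75
tool_pos: [0.4375, -0.2266, 0.2111]
orientation: [0.972, 2.987, 0.0]
force: [-0.1, 0.3, 0.1]
width: 0.0359
grip_force: 0.0
```

>>> carry_out(
  commands=[
    [[150,0,0,0,0,0,0.2],[150,0,0,0,0,0,0.2],[150,0,0,0,0,0,0.2],[150,0,0,0,0,0,0.2],[150,0,0,0,0,0,0.2]],
  ],
)

```text
time: 4.25
tool_pos: [0.4371, -0.227, 0.2111]
orientation: [1.846, 2.542, 0.0]
force: [0.3, -0.3, -0.4]
width: 0.0362
grip_force: 0.0
```

>>> carry_out(
  commands=[
    [[150,0,0,0,0,0,0.116],[150,0,0,0,0,0,0.116],[150,0,0,0,0,0,0.116],[150,0,0,0,0,0,0.116]],
  ],
)

```text
time: 4.65
tool_pos: [0.4369, -0.2272, 0.2111]
orientation: [2.273, 2.168, 0.0]
force: [0.0, 1.1, -0.4]
width: 0.0357
grip_force: 0.0
```

>>> carry_out(
  commands=[
    [[150,-0.22,0.07,0.98,0,0,-0.003],[150,-0.22,0.07,0.98,0,0,-0.003]],
  ],
)

```text
time: 4.85
tool_pos: [0.4414, -0.2451, 0.1312]
orientation: [-2.261, -2.181, -0.001]
force: [-1.0, 0.4, -0.6]
width: 0.0357
grip_force: 0.0
```

>>> carry_out(
  commands=[
    [[150,0,0,0.5,0,0,0],[150,0,0,0.98,0,0,0],[150,0,0,0.98,0,0,0]],
  ],
)

```text
time: 5.15
tool_pos: [0.438, -0.2435, 0.0503]
orientation: [-2.257, -2.172, 0.007]
force: [-0.8, 0.9, 0.7]
width: 0.0358
grip_force: 0.0
```

```bash
python3 - <<'E'
from h import *
s=manip.sense(); print(s["tool_pos"],s["orientation"],s["force"],s["time"])
look("wrist","w1.png")
E
```

```text
[ 0.43798724 -0.24346712  0.05026283] [-2.25721598 -2.17196422  0.00654762] [-0.84734791  0.94988922  0.68020934] 5.15
```

View pics/w1.png

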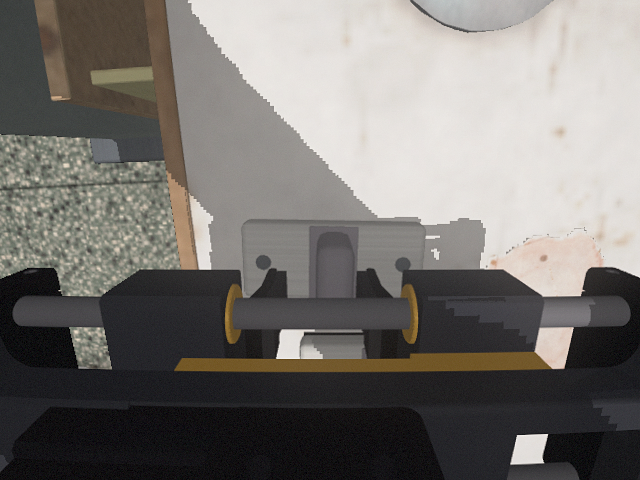

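The wrist view shows the grip plate at about (337,265), between the two fingers. Now I'll push it slowly.

>>> carry_out(
  commands=[
    [[150,0,0.1,-0.03,0,0,0],[150,0,0.2,-0.03,0,0,0],[150,0,0.27,-0.03,0,0,0],[150,0,0.34,-0.03,0,0,0]],
  ],
)

```text
time: 5.6
tool_pos: [0.4701, -0.2468, 0.0578]
orientation: [2.265, 2.174, 0.002]
force: [0.3, 0.5, -1.3]
width: 0.0358
grip_force: 0.0
```

>>> carry_out(
  commands=[
    [[150,0,0.07,0,0,0,0]],
  ],
)

```text
time: 5.7
tool_pos: [0.4749, -0.2469, 0.0572]
orientation: [2.266, 2.175, 0.001]
force: [0.2, 0.9, 0.1]
width: 0.0359
grip_force: 0.0
```

>>> carry_out(
  commands=[
    [[150,0,0.07,0,0,0,0]],
  ],
)

```text
time: 5.8
tool_pos: [0.4802, -0.2471, 0.0568]
orientation: [2.267, 2.175, 0.0]
force: [-0.5, 0.5, 0.4]
width: 0.0358
grip_force: 0.0
```

>>> carry_out(
  commands=[
    [[150,0,0.07,0,0,0,0]],
  ],
)

```text
time: 5.9
tool_pos: [0.4856, -0.2473, 0.0566]
orientation: [-2.267, -2.174, -0.0]
force: [0.3, -0.1, -0.6]
width: 0.0359
grip_force: 0.0
```

>>> carry_out(
  commands=[
    [[150,0,0.07,0,0,0,0]],
  ],
)

```text
time: 6.0
tool_pos: [0.4911, -0.2476, 0.0565]
orientation: [-2.267, -2.174, 0.0]
force: [0.9, -0.1, -0.5]
width: 0.0357
grip_force: 0.0
```

>>> carry_out(
  commands=[
    [[150,0,0.07,0,0,0,0]],
  ],
)

```text
time: 6.1
tool_pos: [0.4967, -0.2479, 0.0565]
orientation: [-2.267, -2.174, 0.0]
force: [-0.3, 1.1, -0.1]
width: 0.0357
grip_force: 0.0
```

>>> carry_out(
  commands=[
    [[150,0,0.07,0,0,0,0]],
  ],
)

```text
time: 6.2
tool_pos: [0.5023, -0.2481, 0.0565]
orientation: [-2.267, -2.174, 0.0]
force: [0.1, -0.1, 0.6]
width: 0.0358
grip_force: 0.0
```

>>> carry_out(
  commands=[
    [[150,0,0.07,0,0,0,0]],
  ],
)

```text
time: 6.3
tool_pos: [0.5079, -0.2484, 0.0565]
orientation: [-2.268, -2.174, 0.0]
force: [0.5, 0.6, 0.4]
width: 0.0358
grip_force: 0.0
```

>>> carry_out(
  commands=[
    [[150,0,0.07,0,0,0,0]],
  ],
)

```text
time: 6.4
tool_pos: [0.5135, -0.2486, 0.0566]
orientation: [-2.267, -2.174, 0.0]
force: [-0.4, 0.3, 1.4]
width: 0.0362
grip_force: 0.0
```

>>> carry_out(
  commands=[
    [[150,0,0.07,0,0,0,0]],
  ],
)

```text
time: 6.5
tool_pos: [0.5192, -0.2488, 0.0566]
orientation: [-2.267, -2.174, -0.0]
force: [0.2, 0.3, -0.3]
width: 0.0358
grip_force: 0.0
```

>>> carry_out(
  commands=[
    [[150,0,0.07,0,0,0,0]],
  ],
)

```text
time: 6.6
tool_pos: [0.5247, -0.249, 0.0566]
orientation: [-2.268, -2.174, -0.0]
force: [0.2, -0.3, 0.5]
width: 0.0359
grip_force: 0.0
```

>>> carry_out(
  commands=[
    [[150,0,0.07,0,0,0,0]],
  ],
)

```text
time: 6.7
tool_pos: [0.5303, -0.2493, 0.0566]
orientation: [-2.268, -2.174, -0.0]
force: [0.6, -0.3, 0.7]
width: 0.0358
grip_force: 0.0
```

>>> carry_out(
  commands=[
    [[150,0,-0.1,0,0,0,0],[150,0,-0.1,-0.3,0,0,0],[150,0,-0.1,-0.8,0,0,0],[150,0,-0.1,-0.8,0,0,0]],
  ],
)

```text
time: 7.1
tool_pos: [0.5238, -0.2511, 0.125]
orientation: [2.263, 2.168, 0.006]
force: [1.0, -0.4, 0.2]
width: 0.0357
grip_force: 0.0
```

```bash
cat >> h.py <<'E'
def weights(P,d,box=(.36,.72,-.56,-.14)):
    m=(d>0)&(P[...,2]>.052)&(P[...,2]<.072)&(P[...,0]>box[0])&(P[...,0]<box[1])&(P[...,1]>box[2])&(P[...,1]<box[3])
    n,l,st,c=cv2.connectedComponentsWithStats(m.astype(np.uint8))
    for k in range(1,n):
        if st[k,4]>60: 
            c,s,a=rect(P[l==k][:,:2]); print("plate",c,s,"weight yaw",round((a+np.pi)%np.pi-np.pi/2,3),st[k,4])
E
python3 - <<'E'
from h import *
im,d,P=look("top"); weights(P,d)
for n in ["wrist"]:
    im,d,P=look(n); weights(P,d)
E
```

```text
plate [ 0.6856 -0.3225] [0.0647 0.0208] weight yaw -0.779 64
plate [ 0.6396 -0.5415] [0.1591 0.0072] weight yaw -1.564 215
plate [ 0.4974 -0.5448] [0.1135 0.0124] weight yaw -1.552 160
plate [ 0.4479 -0.4215] [0.0436 0.0202] weight yaw -0.102 189
plate [ 0.4455 -0.241 ] [0.0423 0.0211] weight yaw -0.052 1621
plate [ 0.486 -0.33 ] [0.0255 0.0041] weight yaw -0.044 110
```

```bash
python3 - <<'E'
from h import *
s=manip.sense(); print(s["tool_pos"],s["orientation"],s["joint_positions"],s["time"])
im,d,P=look("wrist","w2.png"); weights(P,d)
im2,d2,_=look("scene"); im3,_,_=look("top")
a=np.hstack([cv2.resize(im,(400,300)),cv2.resize(im2[180:480,200:600],(400,300))]); b=np.hstack([im3[120:360,280:560],]) ; b=cv2.resize(b,(350,300)); b=np.hstack([b,np.zeros((300,450,3),np.uint8)])
cv2.imwrite("pics/m2.png",np.vstack([a,b])[...,::-1])
E
```

```text
[ 0.52162802 -0.24904404  0.12126043] [2.26735294e+00 2.17336555e+00 1.82207062e-03] [-0.11590215  0.46576824  0.65204369  1.89125834 -0.35619774  0.90080077
  0.66712907] 7.2
plate [ 0.4457 -0.241 ] [0.0423 0.0208] weight yaw -0.065 1594
plate [ 0.4856 -0.3282] [0.0277 0.0051] weight yaw -0.039 147
```

View pics/m2.png

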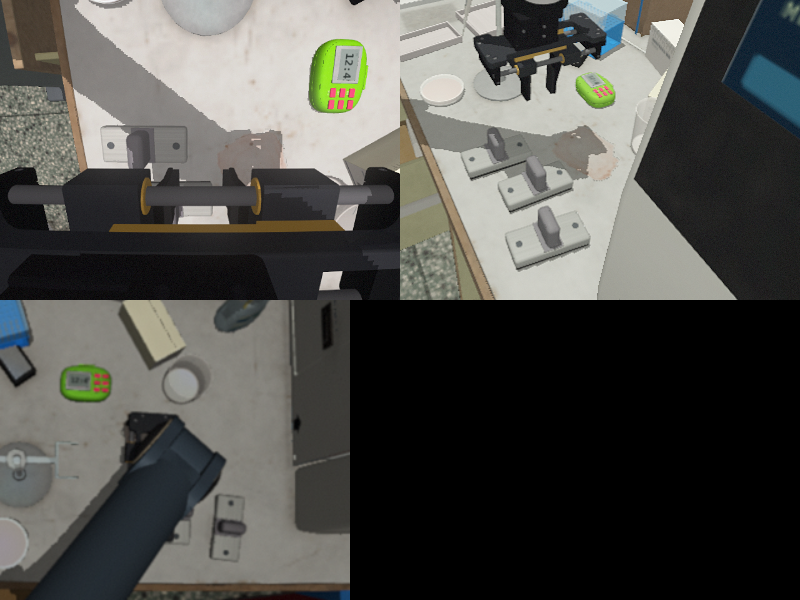

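```bash
python3 - <<'E'
from h import *
s=manip.sense(); im,d,P=look("wrist")
T=R.from_rotvec(s["orientation"]).as_matrix(); Q=(P-s["tool_pos"])@T
i=manip.camera_info("wrist"); Rm=R.from_rotvec(np.ravel(i["rvec"])).as_matrix(); print("cam in tool",((-Rm.T@np.ravel(i["tvec"]))-s["tool_pos"])@T, "axes",np.round((Rm@T),2).tolist())
for u in (255,262,270,276,282,365,372,380,388):
    print(u,[(v,np.round(Q[v,u],3).tolist()) for v in (272,280,290,330,345,355)])
E
```

```text
cam in tool [ 0.07099966  0.00069334 -0.1736179 ] axes [[0.0, 1.0, 0.0], [-0.97, 0.0, -0.26], [-0.26, -0.0, 0.97]]
255 [(272, [-0.039, -0.061, 0.119]), (280, [-0.047, -0.061, 0.119]), (290, [-0.057, -0.062, 0.119]), (330, [0.011, -0.022, -0.071]), (345, [0.006, -0.022, -0.072]), (355, [0.003, -0.022, -0.073])]
262 [(272, [-0.039, -0.054, 0.119]), (280, [-0.047, -0.055, 0.119]), (290, [0.012, -0.025, -0.039]), (330, [0.006, -0.022, -0.062]), (345, [-0.001, -0.022, -0.06]), (355, [-0.005, -0.022, -0.061])]
270 [(272, [0.012, -0.025, -0.017]), (280, [0.012, -0.023, -0.027]), (290, [0.011, -0.022, -0.036]), (330, [0.005, -0.019, -0.061]), (345, [-0.001, -0.019, -0.061]), (355, [-0.006, -0.019, -0.06])]
276 [(272, [0.012, -0.022, -0.016]), (280, [0.011, -0.021, -0.023]), (290, [0.01, -0.02, -0.035]), (330, [0.002, -0.017, -0.054]), (345, [-0.003, -0.017, -0.057]), (355, [-0.008, -0.017, -0.057])]
282 [(272, [0.011, -0.019, -0.014]), (280, [0.011, -0.018, -0.025]), (290, [0.009, -0.017, -0.032]), (330, [-0.066, -0.03, 0.062]), (345, [-0.077, -0.03, 0.059]), (355, [-0.087, -0.031, 0.06])]
365 [(272, [0.011, 0.023, -0.014]), (280, [0.011, 0.021, -0.024]), (290, [0.011, 0.02, -0.036]), (330, [0.001, 0.018, -0.052]), (345, [-0.006, 0.018, -0.053]), (355, [-0.126, 0.044, 0.118])]
372 [(272, [0.013, 0.026, -0.018]), (280, [0.012, 0.024, -0.027]), (290, [0.011, 0.023, -0.036]), (330, [0.005, 0.02, -0.061]), (345, [-0.001, 0.02, -0.06]), (355, [-0.006, 0.02, -0.06])]
380 [(272, [-0.038, 0.055, 0.118]), (280, [-0.046, 0.055, 0.118]), (290, [0.012, 0.026, -0.039]), (330, [0.005, 0.023, -0.061]), (345, [-0.001, 0.023, -0.061]), (355, [-0.006, 0.023, -0.06])]
388 [(272, [-0.039, 0.062, 0.119]), (280, [-0.047, 0.063, 0.119]), (290, [-0.057, 0.063, 0.119]), (330, [0.012, 0.023, -0.071]), (345, [0.007, 0.023, -0.073]), (355, [0.004, 0.023, -0.075])]
```

```bash
python3 - <<'E'
from h import *
for cam in ("wrist","scene"):
    s=manip.sense(); T=R.from_rotvec(s["orientation"]).as_matrix()
    im,d,P=look(cam); Q=(P-s["tool_pos"])@T
    m=(d>0)&(abs(Q[...,0])<.03)&(abs(Q[...,1])<.05)&(Q[...,2]<.06)&(Q[...,2]>-.06)
    if cam=="wrist": 
        for lo in np.arange(-.03,.04,.01):
            q=Q[m&(Q[...,2]>lo)&(Q[...,2]<=lo+.01)]; print(round(lo,3),len(q),np.round(q.min(0),3) if len(q) else "",np.round(q.max(0),3) if len(q) else "")
    else:
        v,u=np.where(m); print(u.min(),u.max(),v.min(),v.max())
        for lo in np.arange(-.03,.04,.01):
            q=Q[m&(Q[...,2]>lo)&(Q[...,2]<=lo+.01)]; print(round(lo,3),len(q),np.round(np.median(q,0),3) if len(q) else "")
print(s["tool_pos"],s["time"])
E
```

```text
-0.03 401 [ 0.    -0.026 -0.03 ] [ 0.013  0.027 -0.02 ]
-0.02 321 [-0.004 -0.026 -0.02 ] [ 0.013  0.028 -0.01 ]
-0.01 0  
0.0 0  
0.01 0  
0.02 0  
0.03 0  
0.04 0  
320 360 245 281
-0.03 102 [-0.009  0.017 -0.025]
-0.02 80 [-0.008  0.018 -0.016]
-0.01 1 [-0.008 -0.02  -0.01 ]
0.0 0 
0.01 0 
0.02 0 
0.03 0 
0.04 0 
[ 0.52102452 -0.24851455  0.11943883] 7.45
```

The cameras show the fingertips about 10 mm behind the reported TCP, not 25 mm ahead of it. The push therefore passed over the plate, so I'll go 35 mm lower.

>>> carry_out(
  commands=[
    [[150,0.05,-0.5,0.25,0,0,0],[150,0.05,-0.95,0.25,0,0,0],[150,0.05,-0.95,0.25,0,0,0]],
  ],
)

```text
time: 7.8
tool_pos: [0.4398, -0.2411, 0.099]
orientation: [-2.267, -2.165, 0.003]
force: [-0.2, 0.0, 0.2]
width: 0.0357
grip_force: 0.0
```

```bash
cat >> h.py <<'E'
def near():
    s=manip.sense(); T=R.from_rotvec(s["orientation"]).as_matrix(); im,d,P=look("wrist"); Q=(P-s["tool_pos"])@T
    print("tcp",np.round(s["tool_pos"],4),"ydir",np.round(T[:2,1],3),"tilt",np.round(T[:2,2],3),"w",round(s["width"],4))
    m=(d>0)&(P[...,2]>.052)&(P[...,2]<.072)&(Q[...,2]>-.005) if s["tool_pos"][2]>.08 else (d>0)&(P[...,2]>.058)&(P[...,2]<.066)
    m&=(abs(Q[...,0])<.12)&(abs(Q[...,1])<.12)
    n,l,st,_=cv2.connectedComponentsWithStats(m.astype(np.uint8))
    for k in range(1,n):
        if st[k,4]>80: print("plate in tool (m)",rect(Q[l==k][:,:2]),"world",rect(P[l==k][:,:2])[0],st[k,4])
E
python3 -c "
from h import *
near()"
```

```text
tcp [ 0.4398 -0.2411  0.099 ] ydir [ 0.999 -0.046] tilt [-0.006  0.004] w 0.0357
plate in tool (m) (array([0.0002, 0.0063]), array([0.0424, 0.02  ]), np.float64(0.002)) world [ 0.4459 -0.2411] 1839
```

>>> carry_out(
  commands=[
    [[150,0,0.06,0.3,0,0,0],[150,0,0.06,0.6,0,0,0],[150,0,0.06,0.99,0,0,0],[150,0,0.06,0.99,0,0,0]],
  ],
)

```text
time: 8.25
tool_pos: [0.4495, -0.2407, 0.0184]
orientation: [-2.263, -2.171, 0.004]
force: [-1.2, 0.8, -0.6]
width: 0.0364
grip_force: 0.0
```

```bash
python3 -c "
from h import *
near(); print(manip.sense()['force'])"
```

```text
tcp [ 0.4495 -0.2407  0.0184] ydir [ 0.999 -0.041] tilt [-0.006  0.002] w 0.0364
plate in tool (m) (array([ 0.0155, -0.0034]), array([0.0198, 0.0115]), np.float64(1.564)) world [ 0.447  -0.2251] 1053
plate in tool (m) (array([ 0.0116, -0.0232]), array([0.0111, 0.0025]), np.float64(-1.298)) world [ 0.4271 -0.2282] 148
plate in tool (m) (array([0.0116, 0.0244]), array([0.0106, 0.0024]), np.float64(1.435)) world [ 0.4747 -0.2301] 142
plate in tool (m) (array([-0.0104, -0.004 ]), array([0.0196, 0.0168]), np.float64(1.561)) world [ 0.4454 -0.251 ] 1288
[-0.07966116 -0.53467092  0.21642296]
```

>>> carry_out(
  commands=[
    [[150,0,0.07,0,0,0,0],[150,0,0.14,0,0,0,0],[150,0,0.21,0,0,0,0],[150,0,0.28,0,0,0,0]],
  ],
)

```text
time: 8.7
tool_pos: [0.4722, -0.2427, 0.0219]
orientation: [-2.266, -2.172, 0.001]
force: [-8.2, 0.3, 3.2]
width: 0.0364
grip_force: 3.8
```

>>> carry_out(
  commands=[
    [[150,0,0.07,0,0,0,0]],
  ],
)

```text
time: 8.8
tool_pos: [0.4775, -0.243, 0.0219]
orientation: [-2.266, -2.172, 0.002]
force: [-7.8, -0.6, 2.0]
width: 0.0357
grip_force: 3.8
```

>>> carry_out(
  commands=[
    [[150,0,0.07,0,0,0,0]],
  ],
)

```text
time: 8.9
tool_pos: [0.4831, -0.2432, 0.0219]
orientation: [-2.266, -2.172, 0.002]
force: [-6.7, 0.9, 1.6]
width: 0.0357
grip_force: 3.6
```

>>> carry_out(
  commands=[
    [[150,0,0.07,0,0,0,0]],
  ],
)

```text
time: 9.0
tool_pos: [0.4888, -0.2435, 0.0219]
orientation: [-2.266, -2.172, 0.002]
force: [-8.2, -0.6, 0.7]
width: 0.0355
grip_force: 3.5
```

>>> carry_out(
  commands=[
    [[150,0,0.07,0,0,0,0]],
  ],
)

```text
time: 9.1
tool_pos: [0.4944, -0.2437, 0.0219]
orientation: [-2.266, -2.172, 0.002]
force: [-8.0, 0.1, 2.3]
width: 0.0357
grip_force: 3.5
```

>>> carry_out(
  commands=[
    [[150,0,0.07,0,0,0,0]],
  ],
)

```text
time: 9.2
tool_pos: [0.5, -0.2439, 0.0219]
orientation: [-2.266, -2.172, 0.002]
force: [-7.5, 0.9, 1.5]
width: 0.0356
grip_force: 3.5
```

>>> carry_out(
  commands=[
    [[150,0,0.07,0,0,0,0]],
  ],
)

```text
time: 9.3
tool_pos: [0.5056, -0.2442, 0.0219]
orientation: [-2.266, -2.172, 0.002]
force: [-7.0, -0.6, 1.8]
width: 0.0359
grip_force: 3.5
```

>>> carry_out(
  commands=[
    [[150,0,0.07,0,0,0,0]],
  ],
)

```text
time: 9.4
tool_pos: [0.5112, -0.2444, 0.0219]
orientation: [-2.266, -2.172, 0.002]
force: [-8.0, 0.3, 2.2]
width: 0.0362
grip_force: 3.5
```

>>> carry_out(
  commands=[
    [[150,0,0.07,0,0,0,0]],
  ],
)

```text
time: 9.5
tool_pos: [0.5168, -0.2446, 0.0219]
orientation: [-2.266, -2.172, 0.002]
force: [-7.0, 1.9, 1.4]
width: 0.0358
grip_force: 3.5
```

>>> carry_out(
  commands=[
    [[150,0,0.07,0,0,0,0]],
  ],
)

```text
time: 9.6
tool_pos: [0.5224, -0.2449, 0.0219]
orientation: [-2.266, -2.172, 0.002]
force: [-5.9, 0.1, 1.3]
width: 0.036
grip_force: 3.5
```

>>> carry_out(
  commands=[
    [[150,0,0.07,0,0,0,0]],
  ],
)

```text
time: 9.7
tool_pos: [0.528, -0.2451, 0.0219]
orientation: [-2.266, -2.172, 0.002]
force: [-6.5, 0.4, 1.8]
width: 0.0356
grip_force: 3.5
```

>>> carry_out(
  commands=[
    [[150,0,0.07,0,0,0,0]],
  ],
)

```text
time: 9.8
tool_pos: [0.5336, -0.2453, 0.0219]
orientation: [-2.266, -2.172, 0.002]
force: [-7.3, -0.1, 1.6]
width: 0.0361
grip_force: 3.5
```

```bash
python3 -c "
from h import *
near()"
```

```text
tcp [ 0.5336 -0.2453  0.0219] ydir [ 0.999 -0.042] tilt [-0.003  0.001] w 0.0361
plate in tool (m) (array([ 0.0151, -0.0132]), array([0.0308, 0.0146]), np.float64(1.558)) world [ 0.5212 -0.2297] 1470
plate in tool (m) (array([0.0111, 0.0237]), array([0.0114, 0.0029]), np.float64(1.243)) world [ 0.5579 -0.2353] 189
plate in tool (m) (array([-0.0123, -0.0075]), array([0.0199, 0.016 ]), np.float64(-1.53)) world [ 0.5257 -0.2574] 1120
```

>>> carry_out(
  commands=[
    [[150,0,-0.09,0,0,0,0],[150,0,-0.09,0,0,0,0],[150,0,-0.09,-0.6,0,0,0],[150,0,-0.09,-1,0,0,0],[150,-0.2,-0.2,-1,0,0,0]],
  ],
)

```text
time: 10.35
tool_pos: [0.5238, -0.2605, 0.1065]
orientation: [2.256, 2.173, 0.011]
force: [1.5, -0.4, 0.4]
width: 0.0357
grip_force: 0.0
```

>>> carry_out(
  commands=[
    [[150,-0.5,-0.3,0,0,0,-0.015],[150,-0.88,-0.49,0,0,0,-0.015],[150,-0.88,-0.49,0,0,0,-0.015]],
  ],
)

```text
time: 10.65
tool_pos: [0.4734, -0.3354, 0.1032]
orientation: [2.222, 2.214, -0.002]
force: [-0.5, 0.1, -0.3]
width: 0.0357
grip_force: 0.0
```

```bash
python3 -c "
from h import *
near()"
```

```text
tcp [ 0.4734 -0.3354  0.1032] ydir [ 1.    -0.004] tilt [ 0.002 -0.004] w 0.0357
plate in tool (m) (array([0.0908, 0.0539]), array([0.0438, 0.021 ]), np.float64(0.024)) world [ 0.5278 -0.245 ] 2385
plate in tool (m) (array([0.0082, 0.0044]), array([0.044, 0.02 ]), np.float64(0.026)) world [ 0.478  -0.3274] 1807
plate in tool (m) (array([-0.0708, -0.0223]), array([0.0199, 0.0196]), np.float64(-1.469)) world [ 0.451  -0.4063] 632
```

>>> carry_out(
  commands=[
    [[150,0.1,0.04,0.3,0,0,0.008],[150,0.1,0.04,0.6,0,0,0.008],[150,0.1,0.04,1,0,0,0.008],[150,0.1,0.04,1,0,0,0.008]],
  ],
)

```text
time: 11.1
tool_pos: [0.4784, -0.3182, 0.0183]
orientation: [-2.236, -2.197, 0.001]
force: [-0.8, -0.1, -1.3]
width: 0.0358
grip_force: 0.0
```

>>> carry_out(
  commands=[
    [[150,0,0.07,0.03,0,0,0],[150,0,0.14,0.03,0,0,0],[150,0,0.21,0.03,0,0,0],[150,0,0.28,0.03,0,0,0]],
  ],
)

```text
time: 11.5
tool_pos: [0.5025, -0.3223, 0.0201]
orientation: [2.243, 2.199, 0.001]
force: [-2.3, 1.7, 2.0]
width: 0.0362
grip_force: 1.3
```

>>> carry_out(
  commands=[
    [[150,0,0.07,0,0,0,0]],
  ],
)

```text
time: 11.6
tool_pos: [0.508, -0.3224, 0.0199]
orientation: [2.243, 2.198, 0.0]
force: [-2.2, -0.9, 1.8]
width: 0.0355
grip_force: 1.3
```

>>> carry_out(
  commands=[
    [[150,0,0.07,0,0,0,0]],
  ],
)

```text
time: 11.7
tool_pos: [0.5135, -0.3225, 0.0196]
orientation: [2.243, 2.198, 0.0]
force: [-2.4, -0.9, 2.5]
width: 0.0358
grip_force: 1.3
```

>>> carry_out(
  commands=[
    [[150,0,0.07,0,0,0,0]],
  ],
)

```text
time: 11.8
tool_pos: [0.519, -0.3225, 0.0193]
orientation: [2.243, 2.199, 0.0]
force: [-3.1, 0.3, 1.4]
width: 0.0356
grip_force: 1.3
```

>>> carry_out(
  commands=[
    [[150,0,0.07,0,0,0,0]],
  ],
)

```text
time: 11.9
tool_pos: [0.5245, -0.3225, 0.0191]
orientation: [2.244, 2.199, -0.0]
force: [-3.4, -0.3, 2.2]
width: 0.036
grip_force: 1.3
```

>>> carry_out(
  commands=[
    [[150,0,0.07,0,0,0,0]],
  ],
)

```text
time: 12.0
tool_pos: [0.53, -0.3225, 0.019]
orientation: [-2.244, -2.199, -0.0]
force: [-2.3, -0.7, 1.7]
width: 0.036
grip_force: 1.3
```

>>> carry_out(
  commands=[
    [[150,0,0.07,0,0,0,0]],
  ],
)

```text
time: 12.1
tool_pos: [0.5356, -0.3226, 0.0189]
orientation: [-2.243, -2.199, 0.0]
force: [-2.7, 0.2, 1.2]
width: 0.0358
grip_force: 1.3
```

>>> carry_out(
  commands=[
    [[150,0,0.07,0,0,0,0]],
  ],
)

```text
time: 12.2
tool_pos: [0.5412, -0.3227, 0.0189]
orientation: [-2.243, -2.199, 0.0]
force: [-3.0, 0.4, 1.5]
width: 0.0359
grip_force: 1.3
```

>>> carry_out(
  commands=[
    [[150,0,0.07,0,0,0,0]],
  ],
)

```text
time: 12.3
tool_pos: [0.5469, -0.3228, 0.019]
orientation: [-2.243, -2.199, -0.0]
force: [-2.5, -0.0, 2.0]
width: 0.0359
grip_force: 1.3
```

>>> carry_out(
  commands=[
    [[150,0,0.07,0,0,0,0]],
  ],
)

```text
time: 12.4
tool_pos: [0.5525, -0.3229, 0.0189]
orientation: [-2.243, -2.199, -0.0]
force: [-2.4, 0.1, 1.6]
width: 0.0358
grip_force: 1.3
```

```bash
python3 -c "
from h import *
near()"
```

```text
tcp [ 0.5525 -0.3229  0.0189] ydir [ 1.   -0.02] tilt [-0.  0.] w 0.0358
plate in tool (m) (array([ 0.0773, -0.0261]), array([0.044 , 0.0203]), np.float64(0.023)) world [ 0.528  -0.2451] 5821
plate in tool (m) (array([ 0.0128, -0.007 ]), array([0.0194, 0.0066]), np.float64(1.569)) world [ 0.5457 -0.31  ] 553
plate in tool (m) (array([ 0.0119, -0.0232]), array([0.0111, 0.0022]), np.float64(-1.35)) world [ 0.5295 -0.3106] 157
plate in tool (m) (array([0.0117, 0.0245]), array([0.0106, 0.0023]), np.float64(1.374)) world [ 0.5772 -0.3117] 149
plate in tool (m) (array([-0.0119, -0.0076]), array([0.0198, 0.019 ]), np.float64(1.567)) world [ 0.5447 -0.3347] 1314
```

>>> carry_out(
  commands=[
    [[150,0,-0.09,0,0,0,0],[150,0,-0.09,0,0,0,0],[150,0,-0.09,-0.6,0,0,0],[150,0,-0.09,-1,0,0,0],[150,-0.3,-0.3,-1,0,0,0]],
  ],
)

```text
time: 12.95
tool_pos: [0.5335, -0.3447, 0.1034]
orientation: [2.23, 2.201, 0.009]
force: [-0.3, 0.1, -0.6]
width: 0.0359
grip_force: 0.0
```

>>> carry_out(
  commands=[
    [[150,-0.4,-0.4,0,0,0,0.026],[150,-0.8,-0.8,0,0,0,0.026],[150,-0.96,-0.96,0,0,0,0.026],[150,-0.96,-0.96,0,0,0,0.026]],
  ],
)

```text
time: 13.35
tool_pos: [0.446, -0.4246, 0.0995]
orientation: [2.338, 2.097, -0.002]
force: [0.3, 0.4, 0.1]
width: 0.0358
grip_force: 0.0
```

```bash
python3 -c "
from h import *
near()"
```

```text
tcp [ 0.446  -0.4246  0.0995] ydir [ 0.994 -0.108] tilt [-0.    -0.001] w 0.0358
plate in tool (m) (array([0.1022, 0.0885]), array([0.0368, 0.0197]), np.float64(-0.068)) world [ 0.5451 -0.3326] 2317
plate in tool (m) (array([0.0053, 0.0031]), array([0.0442, 0.02  ]), np.float64(-0.01)) world [ 0.4496 -0.4197] 1843
```

>>> carry_out(
  commands=[
    [[150,0.06,0.03,0.3,0,0,0],[150,0.06,0.03,0.6,0,0,0],[150,0.06,0.03,1,0,0,0],[150,0.06,0.03,1,0,0,0]],
  ],
)

```text
time: 13.8
tool_pos: [0.4523, -0.4124, 0.015]
orientation: [-2.321, -2.105, -0.001]
force: [-1.2, 1.2, 0.4]
width: 0.0358
grip_force: 0.0
```

>>> carry_out(
  commands=[
    [[150,0,0.07,0,0,0,0],[150,0,0.14,0,0,0,0],[150,0,0.21,0,0,0,0],[150,0,0.28,0,0,0,0]],
  ],
)

```text
time: 14.2
tool_pos: [0.4746, -0.4197, 0.0199]
orientation: [2.331, 2.106, -0.0]
force: [-5.1, 1.2, 1.4]
width: 0.036
grip_force: 2.3
```

>>> carry_out(
  commands=[
    [[150,0,0.07,0,0,0,0]],
  ],
)

```text
time: 14.3
tool_pos: [0.4798, -0.4205, 0.0199]
orientation: [-2.332, -2.105, 0.001]
force: [-5.0, -0.0, 3.8]
width: 0.0361
grip_force: 2.7
```

>>> carry_out(
  commands=[
    [[150,0,0.07,0,0,0,0]],
  ],
)

```text
time: 14.4
tool_pos: [0.4852, -0.4213, 0.0199]
orientation: [2.332, 2.105, -0.001]
force: [-6.0, 0.8, 3.1]
width: 0.036
grip_force: 2.7
```

>>> carry_out(
  commands=[
    [[150,0,0.07,0,0,0,0]],
  ],
)

```text
time: 14.5
tool_pos: [0.4908, -0.4219, 0.0199]
orientation: [2.332, 2.105, -0.001]
force: [-5.8, 0.1, 3.1]
width: 0.0362
grip_force: 2.7
```

>>> carry_out(
  commands=[
    [[150,0,0.07,0,0,0,0]],
  ],
)

```text
time: 14.6
tool_pos: [0.4963, -0.4226, 0.0199]
orientation: [2.332, 2.105, -0.001]
force: [-4.9, 1.0, 3.1]
width: 0.0358
grip_force: 2.6
```

>>> carry_out(
  commands=[
    [[150,0,0.07,0,0,0,0]],
  ],
)

```text
time: 14.7
tool_pos: [0.5019, -0.4232, 0.0199]
orientation: [2.332, 2.105, -0.001]
force: [-4.4, 0.8, 2.9]
width: 0.0361
grip_force: 2.6
```

>>> carry_out(
  commands=[
    [[150,0,0.07,0,0,0,0]],
  ],
)

```text
time: 14.8
tool_pos: [0.5075, -0.4237, 0.0199]
orientation: [2.332, 2.105, -0.001]
force: [-5.2, 0.3, 3.4]
width: 0.0363
grip_force: 2.6
```

>>> carry_out(
  commands=[
    [[150,0,0.07,0,0,0,0]],
  ],
)

```text
time: 14.9
tool_pos: [0.5131, -0.4243, 0.0199]
orientation: [2.332, 2.105, -0.001]
force: [-6.1, 0.4, 3.0]
width: 0.0358
grip_force: 2.6
```

>>> carry_out(
  commands=[
    [[150,0,0.07,0,0,0,0]],
  ],
)

```text
time: 15.0
tool_pos: [0.5186, -0.4249, 0.0199]
orientation: [2.332, 2.105, -0.001]
force: [-5.1, 0.6, 3.2]
width: 0.0359
grip_force: 2.6
```

>>> carry_out(
  commands=[
    [[150,0,0.03,0,0,0,0],[150,0,0.03,0,0,0,0]],
  ],
)

```text
time: 15.2
tool_pos: [0.5219, -0.425, 0.0197]
orientation: [2.33, 2.105, -0.0]
force: [-2.6, 0.0, 2.1]
width: 0.0361
grip_force: 1.5
```

```bash
python3 -c "
from h import *
near()"
```

```text
tcp [ 0.5219 -0.425   0.0197] ydir [ 0.995 -0.101] tilt [ 0.001 -0.001] w 0.0361
plate in tool (m) (array([0.0977, 0.0147]), array([0.0436, 0.0202]), np.float64(-0.092)) world [ 0.5464 -0.3292] 6337
plate in tool (m) (array([ 0.0139, -0.0072]), array([0.0195, 0.0089]), np.float64(1.565)) world [ 0.5161 -0.4104] 785
plate in tool (m) (array([ 0.0116, -0.0231]), array([0.0115, 0.0025]), np.float64(-1.294)) world [ 0.5001 -0.4111] 172
plate in tool (m) (array([0.0117, 0.0241]), array([0.0112, 0.0027]), np.float64(1.317)) world [ 0.5471 -0.4157] 164
plate in tool (m) (array([-0.0122, -0.0074]), array([0.0198, 0.0189]), np.float64(-1.542)) world [ 0.5133 -0.4363] 1295
```

A reads about 7.4 N, C 5.3 N and B 2.6 N, but the tips pressed down on the slabs. I'll repeat C, then B, slower and higher.

>>> carry_out(
  commands=[
    [[150,0,-0.09,0,0,0,0],[150,0,-0.09,-0.15,0,0,0],[150,0,-0.09,-0.15,0,0,0],[150,0,-0.03,-0.15,0,0,0]],
  ],
)

```text
time: 15.65
tool_pos: [0.5195, -0.4242, 0.0319]
orientation: [2.331, 2.104, 0.001]
force: [0.4, 0.8, -0.6]
width: 0.0356
grip_force: 0.0
```

>>> carry_out(
  commands=[
    [[150,0,0.03,0,0,0,0],[150,0,0.06,0,0,0,0],[150,0,0.09,0,0,0,0],[150,0,0.12,0,0,0,0]],
  ],
)

```text
time: 16.05
tool_pos: [0.5261, -0.425, 0.0305]
orientation: [-2.33, -2.102, 0.003]
force: [-5.6, 1.0, 4.0]
width: 0.0359
grip_force: 2.7
```

>>> carry_out(
  commands=[
    [[150,0,0.03,0,0,0,0]],
  ],
)

```text
time: 16.15
tool_pos: [0.5284, -0.4253, 0.0305]
orientation: [-2.33, -2.102, 0.004]
force: [-5.3, 0.8, 3.2]
width: 0.0356
grip_force: 2.7
```

>>> carry_out(
  commands=[
    [[150,0,0.03,0,0,0,0]],
  ],
)

```text
time: 16.25
tool_pos: [0.5308, -0.4257, 0.0305]
orientation: [-2.33, -2.102, 0.004]
force: [-5.3, 0.8, 3.1]
width: 0.036
grip_force: 2.7
```

>>> carry_out(
  commands=[
    [[150,0,0.03,0,0,0,0]],
  ],
)

```text
time: 16.35
tool_pos: [0.5332, -0.426, 0.0305]
orientation: [-2.33, -2.102, 0.004]
force: [-5.8, 0.2, 2.6]
width: 0.0355
grip_force: 2.7
```

>>> carry_out(
  commands=[
    [[150,0,0.03,0,0,0,0]],
  ],
)

```text
time: 16.45
tool_pos: [0.5356, -0.4262, 0.0305]
orientation: [-2.33, -2.102, 0.004]
force: [-5.9, 0.2, 3.0]
width: 0.0359
grip_force: 2.7
```

>>> carry_out(
  commands=[
    [[150,0,0.03,0,0,0,0]],
  ],
)

```text
time: 16.55
tool_pos: [0.538, -0.4265, 0.0305]
orientation: [-2.33, -2.102, 0.004]
force: [-5.7, -0.1, 3.4]
width: 0.0359
grip_force: 2.7
```

>>> carry_out(
  commands=[
    [[150,0,0.03,0,0,0,0]],
  ],
)

```text
time: 16.65
tool_pos: [0.5403, -0.4268, 0.0305]
orientation: [-2.33, -2.102, 0.004]
force: [-5.0, 1.7, 3.3]
width: 0.0358
grip_force: 2.7
```

>>> carry_out(
  commands=[
    [[150,0,-0.09,0,0,0,0],[150,0,-0.09,0,0,0,0],[150,0,-0.09,0,0,0,0]],
  ],
)

```text
time: 16.95
tool_pos: [0.536, -0.4255, 0.0309]
orientation: [2.331, 2.105, 0.001]
force: [0.9, 0.6, -0.0]
width: 0.0355
grip_force: 0.0
```

```bash
python3 -c "
from h import *
for k in range(3): look('wrist'); print(manip.sense()['force'])
near()"
```

```text
[-0.20682947 -0.82942605  0.49471377]
[0.52095744 0.31395824 0.39658693]
[0.33065367 0.2405161  0.11003087]
tcp [ 0.5361 -0.4255  0.031 ] ydir [ 0.995 -0.101] tilt [0.001 0.   ] w 0.0359
plate in tool (m) (array([0.0968, 0.0004]), array([0.0436, 0.0198]), np.float64(-0.074)) world [ 0.5463 -0.3293] 5270
plate in tool (m) (array([ 0.0102, -0.0024]), array([0.0198, 0.0122]), np.float64(-1.567)) world [ 0.5348 -0.4151] 974
plate in tool (m) (array([ 0.0104, -0.0201]), array([0.0119, 0.0052]), np.float64(-0.867)) world [ 0.5172 -0.4131] 168
plate in tool (m) (array([0.0104, 0.0216]), array([0.0116, 0.0048]), np.float64(0.904)) world [ 0.5587 -0.4174] 166
plate in tool (m) (array([-0.0179, -0.0025]), array([0.0197, 0.017 ]), np.float64(-1.563)) world [ 0.5318 -0.443 ] 1049
```

>>> carry_out(
  commands=[
    [[150,0,0.04,0,0,0,0],[150,0,0.08,-0.01,0,0,0],[150,0,0.11,-0.025,0,0,0],[150,0,0.14,-0.04,0,0,0]],
  ],
)

```text
time: 17.55
tool_pos: [0.5456, -0.4265, 0.0334]
orientation: [-2.33, -2.103, 0.002]
force: [-4.2, -0.1, -1.8]
width: 0.036
grip_force: 1.5
```

>>> carry_out(
  commands=[
    [[150,0,0.03,-0.015,0,0,0]],
  ],
)

```text
time: 17.65
tool_pos: [0.5485, -0.4269, 0.0349]
orientation: [-2.331, -2.104, 0.001]
force: [-3.0, 0.6, -2.4]
width: 0.0357
grip_force: 1.5
```

>>> carry_out(
  commands=[
    [[150,0,0.03,-0.015,0,0,0]],
  ],
)

```text
time: 17.75
tool_pos: [0.5513, -0.4272, 0.0364]
orientation: [-2.331, -2.105, 0.001]
force: [-3.0, 1.2, -2.6]
width: 0.0359
grip_force: 1.5
```

>>> carry_out(
  commands=[
    [[150,0,0.03,-0.015,0,0,0]],
  ],
)

```text
time: 17.85
tool_pos: [0.554, -0.4275, 0.0378]
orientation: [-2.331, -2.105, 0.0]
force: [-3.2, 0.7, -2.0]
width: 0.0358
grip_force: 1.5
```

>>> carry_out(
  commands=[
    [[150,0,0.03,-0.015,0,0,0]],
  ],
)

```text
time: 17.95
tool_pos: [0.5565, -0.4278, 0.039]
orientation: [-2.331, -2.106, 0.0]
force: [-3.3, 0.0, -2.8]
width: 0.0362
grip_force: 1.5
```

>>> carry_out(
  commands=[
    [[150,0,0.03,-0.015,0,0,0]],
  ],
)

```text
time: 18.05
tool_pos: [0.5589, -0.4281, 0.0403]
orientation: [-2.331, -2.106, -0.0]
force: [-3.0, -0.0, -1.8]
width: 0.0359
grip_force: 1.5
```

>>> carry_out(
  commands=[
    [[150,0,0.03,-0.015,0,0,0]],
  ],
)

```text
time: 18.15
tool_pos: [0.5614, -0.4283, 0.0416]
orientation: [-2.331, -2.106, -0.0]
force: [-3.9, 0.5, -1.9]
width: 0.0362
grip_force: 1.5
```

>>> carry_out(
  commands=[
    [[150,0,-0.09,0,0,0,0],[150,0,-0.09,0,0,0,0],[150,0,-0.09,-0.5,0,0,0],[150,0,-0.09,-0.8,0,0,0],[150,0,-0.09,-0.8,0,0,0]],
  ],
)

```text
time: 18.65
tool_pos: [0.5566, -0.4301, 0.1105]
orientation: [2.324, 2.099, 0.004]
force: [0.3, 0.3, 0.0]
width: 0.036
grip_force: 0.0
```

```bash
python3 -c "
from h import *
near()"
```

```text
tcp [ 0.5566 -0.4301  0.1105] ydir [ 0.995 -0.102] tilt [ 0.008 -0.006] w 0.036
plate in tool (m) (array([ 0.099 , -0.0208]), array([0.0425, 0.0203]), np.float64(-0.079)) world [ 0.5464 -0.3298] 2224
plate in tool (m) (array([0.097 , 0.1086]), array([0.0461, 0.0095]), np.float64(-0.313)) world [ 0.6748 -0.3448] 1037
plate in tool (m) (array([-0.0028, -0.0026]), array([0.0427, 0.0197]), np.float64(0.007)) world [ 0.5541 -0.4328] 1628
```

>>> carry_out(
  commands=[
    [[150,0.6,-0.13,0,0,0,0],[150,0.6,-0.13,0,0,0,0]],
  ],
)

```text
time: 18.9
tool_pos: [0.549, -0.3709, 0.103]
orientation: [-2.32, -2.107, -0.006]
force: [1.5, 1.2, -0.6]
width: 0.036
grip_force: 0.0
```

>>> carry_out(
  commands=[
    [[150,0.64,-0.13,0,0,0,-0.025],[150,0.64,-0.13,0,0,0,-0.025],[150,0.64,-0.13,0,0,0,-0.025]],
  ],
)

```text
time: 19.2
tool_pos: [0.5438, -0.3244, 0.1045]
orientation: [-2.243, -2.198, -0.002]
force: [-0.6, -0.3, 0.2]
width: 0.0358
grip_force: 0.0
```

```bash
python3 -c "
from h import *
near()"
```

```text
tcp [ 0.5438 -0.3244  0.1045] ydir [ 1.   -0.02] tilt [-0.001  0.002] w 0.0358
plate in tool (m) (array([ 0.0788, -0.0174]), array([0.0441, 0.0201]), np.float64(0.027)) world [ 0.528  -0.2451] 2214
plate in tool (m) (array([-0.0038,  0.0032]), array([0.0423, 0.0194]), np.float64(0.002)) world [ 0.5469 -0.3282] 1701
```

>>> carry_out(
  commands=[
    [[150,-0.05,0.03,0.4,0,0,0],[150,-0.05,0.03,0.9,0,0,0],[150,-0.05,0.03,0.9,0,0,0],[150,-0.05,0.08,0.9,0,0,0]],
  ],
)

```text
time: 19.65
tool_pos: [0.5487, -0.3323, 0.0332]
orientation: [-2.249, -2.192, 0.002]
force: [0.5, -0.2, 0.7]
width: 0.0361
grip_force: 0.0
```

>>> carry_out(
  commands=[
    [[150,0,0.03,0,0,0,0],[150,0,0.06,-0.01,0,0,0],[150,0,0.09,-0.025,0,0,0],[150,0,0.12,-0.04,0,0,0]],
  ],
)

```text
time: 20.05
tool_pos: [0.5593, -0.3312, 0.0373]
orientation: [2.247, 2.195, 0.0]
force: [-2.1, -0.3, -1.4]
width: 0.0357
grip_force: 0.9
```

>>> carry_out(
  commands=[
    [[150,0,0.03,-0.015,0,0,0]],
  ],
)

```text
time: 20.15
tool_pos: [0.5617, -0.3311, 0.0382]
orientation: [-2.247, -2.195, -0.0]
force: [-1.4, 0.5, -1.2]
width: 0.0359
grip_force: 0.9
```

>>> carry_out(
  commands=[
    [[150,0,0.03,-0.015,0,0,0]],
  ],
)

```text
time: 20.25
tool_pos: [0.5642, -0.331, 0.0392]
orientation: [-2.247, -2.196, -0.0]
force: [-1.7, 0.4, -0.9]
width: 0.0363
grip_force: 0.9
```

>>> carry_out(
  commands=[
    [[150,0,0.03,-0.015,0,0,0]],
  ],
)

```text
time: 20.35
tool_pos: [0.5666, -0.3311, 0.0403]
orientation: [-2.247, -2.195, -0.0]
force: [-1.7, 0.0, -1.0]
width: 0.036
grip_force: 0.9
```

>>> carry_out(
  commands=[
    [[150,0,0.03,-0.015,0,0,0]],
  ],
)

```text
time: 20.45
tool_pos: [0.569, -0.3312, 0.0414]
orientation: [-2.247, -2.195, -0.0]
force: [-1.5, -0.1, -1.5]
width: 0.036
grip_force: 0.9
```

>>> carry_out(
  commands=[
    [[150,0,0.03,-0.015,0,0,0]],
  ],
)

```text
time: 20.55
tool_pos: [0.5714, -0.3313, 0.0426]
orientation: [-2.247, -2.195, 0.0]
force: [-1.7, -0.8, -0.5]
width: 0.0358
grip_force: 0.9
```

>>> carry_out(
  commands=[
    [[150,0,-0.09,0,0,0,0],[150,0,-0.09,0,0,0,0],[150,0,-0.09,-0.5,0,0,0],[150,0,-0.09,-0.8,0,0,0],[150,0.2,-0.3,-0.8,0,0,0]],
  ],
)

```text
time: 21.05
tool_pos: [0.5513, -0.3188, 0.1112]
orientation: [2.24, 2.186, 0.004]
force: [-0.2, -0.4, -0.1]
width: 0.0357
grip_force: 0.0
```

>>> carry_out(
  commands=[
    [[150,0.8,-0.1,0,0,0,0.008],[150,0.8,-0.1,0,0,0,0.008],[150,0.8,-0.1,0,0,0,0.008]],
  ],
)

```text
time: 21.35
tool_pos: [0.5419, -0.2472, 0.1066]
orientation: [-2.268, -2.172, -0.003]
force: [0.8, 0.2, 0.1]
width: 0.0356
grip_force: 0.0
```

```bash
python3 -c "
from h import *
near()"
```

```text
tcp [ 0.5419 -0.2472  0.1066] ydir [ 0.999 -0.043] tilt [0.001 0.002] w 0.0356
plate in tool (m) (array([ 0.0021, -0.014 ]), array([0.0428, 0.02  ]), np.float64(-0.02)) world [ 0.528  -0.2444] 1724
plate in tool (m) (array([-0.0696,  0.0236]), array([0.0237, 0.0179]), np.float64(-0.151)) world [ 0.5625 -0.3177] 657
```

>>> carry_out(
  commands=[
    [[150,0.02,-0.16,0.2,0,0,-0.006],[150,0.02,-0.16,0.5,0,0,-0.006],[150,0.02,-0.16,0.92,0,0,-0.006],[150,0.02,-0.11,0.92,0,0,-0.006]],
  ],
)

```text
time: 21.8
tool_pos: [0.5293, -0.2492, 0.0298]
orientation: [-2.252, -2.182, 0.006]
force: [-0.5, -0.2, 0.3]
width: 0.0358
grip_force: 0.0
```

>>> carry_out(
  commands=[
    [[150,0,0.03,0,0,0,0],[150,0,0.06,-0.01,0,0,0],[150,0,0.09,-0.025,0,0,0],[150,0,0.12,-0.04,0,0,0]],
  ],
)

```text
time: 22.2
tool_pos: [0.5413, -0.2492, 0.0367]
orientation: [-2.254, -2.187, 0.001]
force: [-5.0, -0.2, -2.9]
width: 0.0361
grip_force: 2.0
```

>>> carry_out(
  commands=[
    [[150,0,0.03,-0.015,0,0,0]],
  ],
)

```text
time: 22.3
tool_pos: [0.5441, -0.2489, 0.0378]
orientation: [-2.253, -2.188, 0.0]
force: [-5.1, -0.6, -3.2]
width: 0.0358
grip_force: 2.0
```

>>> carry_out(
  commands=[
    [[150,0,0.03,-0.015,0,0,0]],
  ],
)

```text
time: 22.4
tool_pos: [0.5467, -0.2488, 0.0388]
orientation: [-2.253, -2.188, -0.0]
force: [-3.3, 0.2, -3.2]
width: 0.0357
grip_force: 2.0
```

>>> carry_out(
  commands=[
    [[150,0,0.03,-0.015,0,0,0]],
  ],
)

```text
time: 22.5
tool_pos: [0.5492, -0.2489, 0.0399]
orientation: [-2.253, -2.188, -0.0]
force: [-4.2, 0.8, -2.5]
width: 0.0362
grip_force: 2.1
```

>>> carry_out(
  commands=[
    [[150,0,0.03,-0.015,0,0,0]],
  ],
)

```text
time: 22.6
tool_pos: [0.5517, -0.2489, 0.0411]
orientation: [-2.253, -2.188, -0.0]
force: [-4.0, 0.3, -1.7]
width: 0.0355
grip_force: 2.1
```

>>> carry_out(
  commands=[
    [[150,0,0.03,-0.015,0,0,0]],
  ],
)

```text
time: 22.7
tool_pos: [0.5541, -0.2491, 0.0422]
orientation: [-2.253, -2.188, 0.0]
force: [-3.8, 0.5, -2.9]
width: 0.0355
grip_force: 2.1
```

>>> carry_out(
  commands=[
    [[150,0,-0.08,0.1,0,0,0],[150,0,-0.08,0.1,0,0,0]],
  ],
)

```text
time: 22.9
tool_pos: [0.5481, -0.2491, 0.034]
orientation: [2.253, 2.187, 0.002]
force: [-0.1, -0.3, 0.4]
width: 0.0354
grip_force: 0.0
```

```bash
python3 -c "
from h import *
near()"
```

```text
tcp [ 0.5481 -0.2491  0.034 ] ydir [ 1.   -0.03] tilt [ 0.002 -0.   ] w 0.0354
plate in tool (m) (array([ 0.0144, -0.0009]), array([0.0235, 0.0197]), np.float64(-0.011)) world [ 0.5477 -0.2347] 1884
plate in tool (m) (array([ 0.0093, -0.0195]), array([0.0132, 0.0061]), np.float64(-0.742)) world [ 0.5289 -0.2392] 166
plate in tool (m) (array([0.0096, 0.0211]), array([0.013 , 0.0057]), np.float64(0.769)) world [ 0.5695 -0.2402] 159
plate in tool (m) (array([-0.0141, -0.0007]), array([0.0161, 0.0057]), np.float64(-1.508)) world [ 0.547  -0.2631] 207
```

Upward-drag retest gives friction coefficients of about 0.70 for A, 0.48 for C and 0.23 for B, in the same order as before. A goes in the long tray and B in the square tray. Grasping A now.

>>> carry_out(
  commands=[
    [[150,0,0,0.17,0,0,0],[150,0,0,0.17,0,0,0],[255,0,0,0.17,0,0,0],[255,0,0,0.17,0,0,0],[255,0,0,0.17,0,0,0]],
  ],
)

```text
time: 23.45
tool_pos: [0.5468, -0.2492, 0.0207]
orientation: [-2.253, -2.188, 0.001]
force: [2.4, 0.9, 1.6]
width: 0.02
grip_force: 30.0
```

>>> carry_out(
  commands=[
    [[255,0,0,0,0,0,0],[255,0,0,-0.2,0,0,0],[255,0,0,-0.6,0,0,0],[255,0,0,-1,0,0,0],[255,0,0,-1,0,0,0]],
  ],
)

```text
time: 23.95
tool_pos: [0.5504, -0.2507, 0.1047]
orientation: [2.248, 2.183, 0.006]
force: [1.8, -1.4, -8.7]
width: 0.0194
grip_force: 30.0
```

```bash
python3 -c "
from h import *
near(); s=manip.sense(); print(s['force'],s['grip_force'],s['time'])"
```

```text
tcp [ 0.5504 -0.2507  0.1047] ydir [ 1.   -0.03] tilt [ 0.008 -0.003] w 0.0194
plate in tool (m) (array([-0.0681,  0.0122]), array([0.0245, 0.0116]), np.float64(-0.008)) world [ 0.5609 -0.3192] 215
[-0.0593895  -0.53394474 -9.53826939] 29.993352158926427 24.0
```

>>> carry_out(
  commands=[
    [[255,0,-0.3,0,0,0,-0.2],[255,0,-0.6,0,0,0,-0.2],[255,0,-1,0,0,0,-0.2],[255,0,-1,0,0,0,-0.2],[255,0,-1,0,0,0,-0.2]],
  ],
)

```text
time: 24.5
tool_pos: [0.4654, -0.2458, 0.0989]
orientation: [-1.466, -2.775, -0.001]
force: [1.2, -0.3, -8.4]
width: 0.0197
grip_force: 30.0
```

>>> carry_out(
  commands=[
    [[255,0.27,-0.39,0,0,0,-0.2],[255,0.27,-0.39,0,0,0,-0.2],[255,0.27,-0.39,0,0,0,-0.2],[255,0.27,-0.39,0,0,0,-0.2],[255,0.27,-0.39,0,0,0,-0.2]],
  ],
)

```text
time: 25.0
tool_pos: [0.4299, -0.2461, 0.0997]
orientation: [-0.537, -3.094, -0.001]
force: [-0.0, 0.0, -8.0]
width: 0.0202
grip_force: 30.0
```

>>> carry_out(
  commands=[
    [[255,0,0,0,0,0,-0.11],[255,0,0,0,0,0,-0.11],[255,0,0,0,0,0,-0.11]],
  ],
)

```text
time: 25.3
tool_pos: [0.4298, -0.2462, 0.0998]
orientation: [0.003, -3.141, -0.001]
force: [-0.6, -0.3, -8.1]
width: 0.0199
grip_force: 30.0
```

>>> carry_out(
  commands=[
    [[255,0,0.4,0,0,0,0],[255,0,1,0,0,0,0]],
  ],
)

```text
time: 25.5
tool_pos: [0.4301, -0.1687, 0.1003]
orientation: [0.014, 3.14, -0.003]
force: [2.2, 1.9, -8.6]
width: 0.0199
grip_force: 30.0
```

>>> carry_out(
  commands=[
    [[255,0,0.5,0,0,0,0],[255,0,1,0,0,0,0]],
  ],
)

```text
time: 25.7
tool_pos: [0.4293, -0.0846, 0.1001]
orientation: [-0.004, -3.141, -0.001]
force: [1.2, 0.0, -9.2]
width: 0.0197
grip_force: 30.0
```

>>> carry_out(
  commands=[
    [[255,0,0.5,0,0,0,0],[255,0,1,0,0,0,0]],
  ],
)

```text
time: 25.9
tool_pos: [0.4292, -0.0047, 0.1002]
orientation: [-0.004, -3.141, -0.0]
force: [0.8, -0.4, -9.2]
width: 0.02
grip_force: 30.0
```

>>> carry_out(
  commands=[
    [[255,0,0.5,0,0,0,0],[255,0,1,0,0,0,0]],
  ],
)

```text
time: 26.1
tool_pos: [0.429, 0.0754, 0.1002]
orientation: [-0.004, -3.141, -0.0]
force: [0.5, -0.2, -9.2]
width: 0.0199
grip_force: 30.0
```

>>> carry_out(
  commands=[
    [[255,-0.05,0.5,0,0,0,0],[255,-0.05,1,0,0,0,0],[255,-0.05,1,0,0,0,0]],
  ],
)

```text
time: 26.4
tool_pos: [0.4334, 0.1614, 0.1006]
orientation: [-0.012, 3.14, 0.008]
force: [-0.9, 0.1, -8.3]
width: 0.0196
grip_force: 29.9
```

```bash
cat >> h.py <<'E'
def tray(cam,n):
    im,d,P=look(cam)
    o=manip.outline_of(n,cam)
    if not o: return print("none")
    m=cv2.dilate(o[0]["mask"].astype(np.uint8),np.ones((5,5)))>0; q=P[m&(d>0)]
    w=q[(q[:,2]>.012)&(q[:,2]<.024)]; print(n,cam,round(o[0]["conf"],2),len(w),rect(w[:,:2]))
E
python3 -c "
from h import *
s=manip.sense(); print(s['tool_pos'])
tray('wrist','long_tray'); look('wrist','w3.png')"
```

```text
[0.43340426 0.16142487 0.10055042]
long_tray wrist 0.69 1556 (array([0.4378, 0.1755]), array([0.1558, 0.0837]), np.float64(0.117))
```

View pics/w3.png

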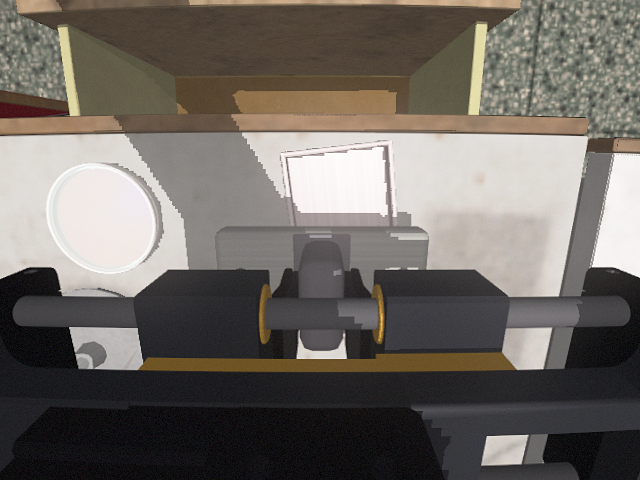

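>>> carry_out(
  commands=[
    [[255,-0.04,0.14,0,0,0,0.2],[255,-0.04,0.14,0,0,0,0.2],[255,-0.04,0.14,0,0,0,0.2],[255,-0.04,0.14,0,0,0,0.2],[255,-0.04,0.14,0,0,0,0.2]],
  ],
)

```text
time: 27.05
tool_pos: [0.436, 0.1633, 0.1003]
orientation: [-0.975, -2.986, 0.002]
force: [-0.6, 0.4, -9.0]
width: 0.0197
grip_force: 30.0
```

>>> carry_out(
  commands=[
    [[255,0,0,0,0,0,0.2],[255,0,0,0,0,0,0.2],[255,0,0,0,0,0,0.2],[255,0,0,0,0,0,0.2],[255,0,0,0,0,0,0.2]],
  ],
)

```text
time: 27.55
tool_pos: [0.436, 0.1639, 0.1005]
orientation: [-1.846, -2.542, 0.001]
force: [0.1, -0.3, -8.4]
width: 0.0198
grip_force: 30.0
```

>>> carry_out(
  commands=[
    [[255,0,0,0,0,0,0.062],[255,0,0,0,0,0,0.062],[255,0,0,0,0,0,0.062]],
  ],
)

```text
time: 27.85
tool_pos: [0.436, 0.1643, 0.1005]
orientation: [-2.08, -2.354, 0.001]
force: [0.1, -0.9, -8.3]
width: 0.0197
grip_force: 30.0
```

```bash
python3 -c "
from h import *
tray('wrist','long_tray'); tray('scene','long_tray'); near(); print(manip.sense()['time'])"
```

```text
long_tray wrist 0.83 1857 (array([0.4365, 0.1968]), array([0.158 , 0.0433]), np.float64(0.102))
long_tray scene 0.6 442 (array([0.4376, 0.1729]), array([0.1609, 0.0907]), np.float64(0.113))
tcp [0.436  0.1645 0.1006] ydir [0.992 0.122] tilt [-0.  0.] w 0.0197
28.1
```

>>> carry_out(
  commands=[
    [[255,0.11,0.025,0,0,0,0],[255,0.11,0.025,0.25,0,0,0],[255,0.11,0.025,0.5,0,0,0],[255,0.11,0.025,0.7,0,0,0],[255,0.11,0.025,0.7,0,0,0]],
  ],
)

```text
time: 28.6
tool_pos: [0.4354, 0.1738, 0.0429]
orientation: [-2.08, -2.352, 0.007]
force: [0.3, -0.2, -9.3]
width: 0.0194
grip_force: 30.0
```

```bash
python3 -c "
from h import *
s=manip.sense(); T=R.from_rotvec(s['orientation']).as_matrix(); im,d,P=look('scene','s3.png'); near()
m=(d>0)&(P[...,2]>.03)&(P[...,2]<.062)&(abs(P[...,0]-.437)<.09)&(abs(P[...,1]-.174)<.06)
q=P[m]; z=np.percentile(q[:,2],[5,50,95]); print(len(q),z)
cv2.imwrite('pics/c3.png',cv2.resize(im[150:280,150:350,::-1],(800,520)))"
```

```text
tcp [0.4364 0.174  0.044 ] ydir [0.993 0.122] tilt [-0.002 -0.001] w 0.0199
plate in tool (m) (array([0.0234, 0.0006]), array([0.0195, 0.0058]), np.float64(1.538)) world [0.4342 0.1973] 173
plate in tool (m) (array([ 0.0115, -0.0141]), array([0.0074, 0.0019]), np.float64(-1.206)) world [0.421  0.1837] 89
plate in tool (m) (array([0.0116, 0.016 ]), array([0.0074, 0.0018]), np.float64(1.204)) world [0.4509 0.1875] 99
744 [0.03236074 0.04402709 0.05644879]
```

View pics/c3.png

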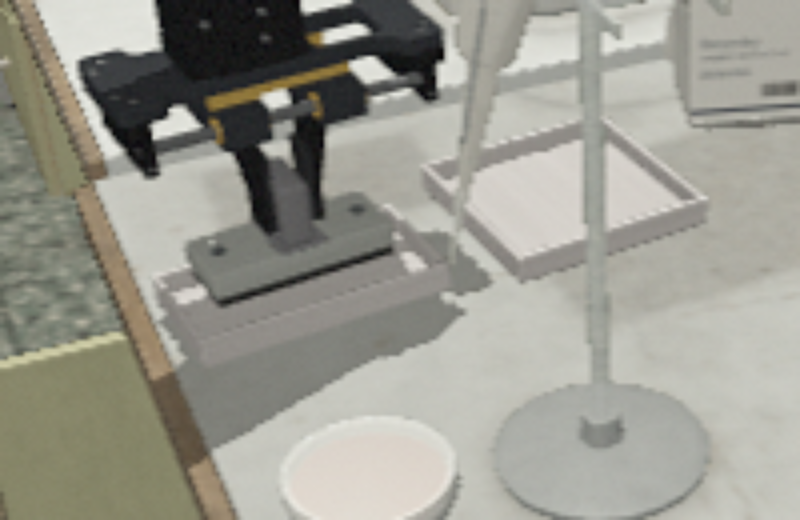

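The crop shows the weight hovering inside the long tray's outline (tray at about (310,280) in the crop), aligned with its length. Lowering and releasing.

>>> carry_out(
  commands=[
    [[255,-0.03,0,0.1,0,0,0],[255,-0.03,0,0.18,0,0,0],[255,-0.03,0,0.24,0,0,0],[255,-0.03,0,0.24,0,0,0],[255,-0.03,0,0.24,0,0,0]],
  ],
)

```text
time: 29.2
tool_pos: [0.4373, 0.1713, 0.0254]
orientation: [-2.083, -2.352, -0.0]
force: [0.7, -0.4, -8.7]
width: 0.0202
grip_force: 30.0
```

>>> carry_out(
  commands=[
    [[140,0,0,0,0,0,0],[140,0,0,0,0,0,0],[140,0,0,0,0,0,0],[140,0,0,-0.5,0,0,0],[140,0,0,-1,0,0,0]],
  ],
)

```text
time: 29.7
tool_pos: [0.4369, 0.1709, 0.1061]
orientation: [-2.083, -2.352, 0.003]
force: [-0.2, 1.3, 0.2]
width: 0.0388
grip_force: 0.0
```

```bash
python3 -c "
from h import *
near(); im,d,P=look('wrist')
m=(d>0)&(abs(P[...,0]-.437)<.1)&(abs(P[...,1]-.174)<.06)
q=P[m&(P[...,2]>.021)&(P[...,2]<.034)]; print('slab',rect(q[:,:2]),np.percentile(q[:,2],[5,50,95]))"
```

```text
tcp [0.4369 0.1709 0.1061] ydir [0.993 0.121] tilt [-0.002 -0.001] w 0.0388
plate in tool (m) (array([0.0054, 0.0016]), array([0.0424, 0.0196]), np.float64(0.01)) world [0.4378 0.1764] 1820
slab (array([0.4377, 0.1753]), array([0.1164, 0.0503]), np.float64(0.119)) [0.02501613 0.027034   0.0286217 ]
```

Weight A lies flat in the long tray at (.4377, .175), 2 mm off centre. Going back for B.

>>> carry_out(
  commands=[
    [[140,0,-0.1,-0.25,0,0,-0.2],[140,0,-0.1,-0.25,0,0,-0.2],[140,0,-0.1,-0.25,0,0,-0.2],[140,0,-0.1,-0.25,0,0,-0.2],[140,0,-0.1,-0.25,0,0,-0.2]],
  ],
)

```text
time: 30.3
tool_pos: [0.4293, 0.1703, 0.1255]
orientation: [-1.252, -2.881, -0.001]
force: [-0.4, 0.6, 0.4]
width: 0.0387
grip_force: 0.0
```

>>> carry_out(
  commands=[
    [[140,0,0,0,0,0,-0.2],[140,0,0,0,0,0,-0.2],[140,0,0,0,0,0,-0.2],[140,0,0,0,0,0,-0.2],[140,0,0,0,0,0,-0.2]],
  ],
)

```text
time: 30.8
tool_pos: [0.4293, 0.1703, 0.1253]
orientation: [-0.304, -3.127, -0.0]
force: [0.2, 0.5, -0.4]
width: 0.0391
grip_force: 0.0
```

>>> carry_out(
  commands=[
    [[140,0,0,0,0,0,-0.062],[140,0,0,0,0,0,-0.062]],
  ],
)

```text
time: 31.0
tool_pos: [0.4293, 0.1703, 0.1253]
orientation: [0.002, -3.141, -0.0]
force: [1.0, -0.3, 0.4]
width: 0.0392
grip_force: 0.0
```

>>> carry_out(
  commands=[
    [[140,0,-0.5,0,0,0,0],[140,0,-1,0,0,0,0]],
  ],
)

```text
time: 31.2
tool_pos: [0.4296, 0.0903, 0.1254]
orientation: [-0.002, 3.141, 0.0]
force: [0.3, -1.2, 0.3]
width: 0.0393
grip_force: 0.0
```

>>> carry_out(
  commands=[
    [[140,0,-0.5,0,0,0,0],[140,0,-1,0,0,0,0]],
  ],
)

```text
time: 31.4
tool_pos: [0.4296, 0.0089, 0.1255]
orientation: [0.003, 3.141, 0.0]
force: [1.2, -0.9, 0.7]
width: 0.0391
grip_force: 0.0
```

>>> carry_out(
  commands=[
    [[140,0,-0.5,0,0,0,0],[140,0,-1,0,0,0,0]],
  ],
)

```text
time: 31.6
tool_pos: [0.4297, -0.0712, 0.1256]
orientation: [0.003, 3.141, 0.0]
force: [0.6, 0.2, 0.3]
width: 0.0393
grip_force: 0.0
```

>>> carry_out(
  commands=[
    [[140,0,-0.5,0,0,0,0],[140,0,-1,0,0,0,0]],
  ],
)

```text
time: 31.8
tool_pos: [0.4299, -0.1512, 0.1255]
orientation: [0.003, 3.141, 0.0]
force: [1.1, -0.2, -0.9]
width: 0.0394
grip_force: 0.0
```

>>> carry_out(
  commands=[
    [[140,0,-0.5,0,0,0,0],[140,0,-1,0,0,0,0]],
  ],
)

```text
time: 32.0
tool_pos: [0.4301, -0.2312, 0.1255]
orientation: [0.003, 3.141, 0.0]
force: [0.4, 1.2, 0.2]
width: 0.0395
grip_force: 0.0
```

>>> carry_out(
  commands=[
    [[140,0,-0.5,0,0,0,0],[140,0,-1,0,0,0,0]],
  ],
)

```text
time: 32.2
tool_pos: [0.4302, -0.3112, 0.1254]
orientation: [0.003, 3.141, 0.0]
force: [0.8, -0.4, 1.5]
width: 0.0394
grip_force: 0.0
```

>>> carry_out(
  commands=[
    [[140,-0.3,-0.25,0,0,0,0.2],[140,-0.6,-0.25,0,0,0,0.2],[140,-1,-0.25,0,0,0,0.2],[140,-1,-0.25,0,0,0,0.2],[140,-1,-0.25,0,0,0,0.2]],
  ],
)

```text
time: 32.7
tool_pos: [0.511, -0.3291, 0.1248]
orientation: [-0.972, -2.986, 0.001]
force: [-0.7, 0.7, -0.7]
width: 0.0392
grip_force: 0.0
```

>>> carry_out(
  commands=[
    [[140,-0.5,0.37,0,0,0,0.2],[140,-0.5,0.37,0,0,0,0.2],[140,-0.5,0.37,0,0,0,0.2],[140,-0.5,0.37,0,0,0,0.2],[140,-0.5,0.37,0,0,0,0.2]],
  ],
)

```text
time: 33.2
tool_pos: [0.5593, -0.329, 0.1252]
orientation: [-1.846, -2.541, 0.001]
force: [-0.2, 0.1, -0.6]
width: 0.0392
grip_force: 0.0
```

>>> carry_out(
  commands=[
    [[140,0,0,0.2,0,0,0.11],[140,0,0,0.2,0,0,0.11],[140,0,0,0.2,0,0,0.11]],
  ],
)

```text
time: 33.5
tool_pos: [0.5592, -0.3288, 0.1088]
orientation: [-2.255, -2.186, 0.001]
force: [-0.3, 0.3, 0.4]
width: 0.0392
grip_force: 0.0
```

```bash
python3 -c "
from h import *
near()"
```

```text
tcp [ 0.5592 -0.3288  0.1088] ydir [ 1.    -0.031] tilt [-0.001  0.001] w 0.0392
plate in tool (m) (array([0.001 , 0.0054]), array([0.0428, 0.0197]), np.float64(-0.005)) world [ 0.5646 -0.328 ] 1678
plate in tool (m) (array([0.0046, 0.114 ]), array([0.0337, 0.0049]), np.float64(0.239)) world [ 0.6732 -0.3277] 635
plate in tool (m) (array([-0.084 , -0.0008]), array([0.018 , 0.0045]), np.float64(1.55)) world [ 0.5557 -0.4127] 112
```

>>> carry_out(
  commands=[
    [[140,0.01,0.07,0.4,0,0,0],[140,0.01,0.07,0.8,0,0,0],[140,0.01,0.07,1,0,0,0],[140,0.01,0.07,1,0,0,0]],
  ],
)

```text
time: 33.95
tool_pos: [0.5639, -0.3274, 0.0272]
orientation: [-2.25, -2.186, 0.002]
force: [-0.7, -0.8, 0.4]
width: 0.0391
grip_force: 0.0
```

>>> carry_out(
  commands=[
    [[140,0,0,0.1,0,0,0],[255,0,0,0.1,0,0,0],[255,0,0,0.1,0,0,0],[255,0,0,0.1,0,0,0],[255,0,0,0.1,0,0,0]],
  ],
)

```text
time: 34.45
tool_pos: [0.5655, -0.3287, 0.0222]
orientation: [2.254, 2.188, 0.0]
force: [-1.7, -0.9, 3.4]
width: 0.0199
grip_force: 30.0
```

>>> carry_out(
  commands=[
    [[255,0,0,0,0,0,0],[255,0,0,-0.2,0,0,0],[255,0,0,-0.6,0,0,0],[255,0,0,-1,0,0,0],[255,0,0,-1,0,0,0]],
  ],
)

```text
time: 34.95
tool_pos: [0.5681, -0.3301, 0.1053]
orientation: [2.248, 2.183, 0.004]
force: [0.5, -2.9, -8.0]
width: 0.0197
grip_force: 30.0
```

>>> carry_out(
  commands=[
    [[255,0,-0.3,-0.2,0,0,-0.2],[255,0,-0.6,-0.4,0,0,-0.2],[255,0,-1,-0.5,0,0,-0.2],[255,0,-1,-0.5,0,0,-0.2],[255,0,-1,-0.5,0,0,-0.2]],
  ],
)

```text
time: 35.45
tool_pos: [0.4841, -0.325, 0.14]
orientation: [-1.467, -2.776, -0.003]
force: [0.8, 0.5, -8.9]
width: 0.02
grip_force: 30.0
```

>>> carry_out(
  commands=[
    [[255,0.39,-0.57,0,0,0,-0.2],[255,0.39,-0.57,0,0,0,-0.2],[255,0.39,-0.57,0,0,0,-0.2],[255,0.39,-0.57,0,0,0,-0.2],[255,0.39,-0.57,0,0,0,-0.2]],
  ],
)

```text
time: 35.95
tool_pos: [0.4307, -0.3251, 0.1401]
orientation: [-0.537, -3.094, -0.002]
force: [0.5, 0.4, -9.5]
width: 0.0198
grip_force: 29.9
```

>>> carry_out(
  commands=[
    [[255,0,0,0,0,0,-0.11],[255,0,0,0,0,0,-0.11],[255,0,0,0,0,0,-0.11]],
  ],
)

```text
time: 36.25
tool_pos: [0.4306, -0.3254, 0.1403]
orientation: [0.003, -3.14, -0.002]
force: [0.8, 1.4, -9.0]
width: 0.02
grip_force: 29.9
```

>>> carry_out(
  commands=[
    [[255,0,0.5,0,0,0,0],[255,0,1,0,0,0,0]],
  ],
)

```text
time: 36.45
tool_pos: [0.4301, -0.2457, 0.1405]
orientation: [-0.009, -3.14, -0.0]
force: [0.8, 1.3, -8.6]
width: 0.0198
grip_force: 29.9
```

>>> carry_out(
  commands=[
    [[255,0,0.5,0,0,0,0],[255,0,1,0,0,0,0]],
  ],
)

```text
time: 36.65
tool_pos: [0.43, -0.1641, 0.1406]
orientation: [-0.004, -3.14, -0.001]
force: [1.3, 0.3, -9.1]
width: 0.0198
grip_force: 29.9
```

>>> carry_out(
  commands=[
    [[255,0,0.5,0,0,0,0],[255,0,1,0,0,0,0]],
  ],
)

```text
time: 36.85
tool_pos: [0.4298, -0.084, 0.1408]
orientation: [-0.004, -3.141, -0.001]
force: [0.8, -0.8, -9.4]
width: 0.0198
grip_force: 29.9
```

>>> carry_out(
  commands=[
    [[255,0,0.5,0,0,0,0],[255,0,1,0,0,0,0]],
  ],
)

```text
time: 37.05
tool_pos: [0.4296, -0.004, 0.1409]
orientation: [-0.004, -3.141, -0.0]
force: [1.4, -0.9, -8.4]
width: 0.0197
grip_force: 29.9
```

>>> carry_out(
  commands=[
    [[255,0,0.5,0,0,0,0],[255,0,1,0,0,0,0]],
  ],
)

```text
time: 37.25
tool_pos: [0.4294, 0.076, 0.1409]
orientation: [-0.004, -3.141, -0.0]
force: [0.4, 0.4, -9.4]
width: 0.0198
grip_force: 29.9
```

>>> carry_out(
  commands=[
    [[255,0,0.5,0,0,0,0],[255,0,1,0,0,0,0]],
  ],
)

```text
time: 37.45
tool_pos: [0.4291, 0.1559, 0.1407]
orientation: [-0.003, -3.14, 0.0]
force: [0.3, 0.6, -8.5]
width: 0.0199
grip_force: 29.9
```

>>> carry_out(
  commands=[
    [[255,0,0.6,0,0,0,0],[255,0,0.6,0,0,0,0]],
  ],
)

```text
time: 37.65
tool_pos: [0.4292, 0.2116, 0.1412]
orientation: [-0.014, 3.14, 0.01]
force: [1.2, 0.5, -8.1]
width: 0.0197
grip_force: 29.8
```

>>> carry_out(
  commands=[
    [[255,-0.4,0,0,0,0,0],[255,-0.9,0,0,0,0,0]],
  ],
)

```text
time: 37.85
tool_pos: [0.4999, 0.2033, 0.14]
orientation: [0.003, -3.138, 0.001]
force: [0.3, 1.2, -9.2]
width: 0.0195
grip_force: 30.0
```

>>> carry_out(
  commands=[
    [[255,-0.5,0,0,0,0,0],[255,-0.9,0,0,0,0,0]],
  ],
)

```text
time: 38.05
tool_pos: [0.5757, 0.2023, 0.1401]
orientation: [-0.003, -3.142, 0.001]
force: [0.0, 0.1, -8.3]
width: 0.0198
grip_force: 30.0
```

>>> carry_out(
  commands=[
    [[255,-0.58,0,0,0,0,-0.038],[255,-0.58,0,0,0,0,-0.038],[255,-0.58,0,0,0,0,-0.038]],
  ],
)

```text
time: 38.35
tool_pos: [0.6202, 0.2017, 0.1391]
orientation: [0.183, -3.133, 0.002]
force: [-1.4, 0.4, -10.3]
width: 0.0196
grip_force: 30.0
```

```bash
python3 -c "
from h import *
tray('wrist','square_tray'); tray('scene','square_tray'); near(); print(manip.sense()['time'])"
```

```text
square_tray wrist 0.91 1642 (array([0.5913, 0.2017]), array([0.1383, 0.0741]), np.float64(-1.455))
square_tray scene 0.87 341 (array([0.6227, 0.2024]), array([0.1433, 0.1402]), np.float64(-1.46))
tcp [0.6185 0.2029 0.1406] ydir [-0.121  0.993] tilt [-0.002 -0.   ] w 0.0197
38.6
```

>>> carry_out(
  commands=[
    [[255,-0.02,0,0.3,0,0,0],[255,-0.02,0,0.6,0,0,0],[255,-0.02,0,0.9,0,0,0],[255,-0.02,0,1,0,0,0]],
  ],
)

```text
time: 39.0
tool_pos: [0.6188, 0.2024, 0.059]
orientation: [0.19, -3.131, 0.002]
force: [-1.0, -0.0, -9.0]
width: 0.02
grip_force: 30.0
```

>>> carry_out(
  commands=[
    [[255,0,0,0.15,0,0,0],[255,0,0,0.3,0,0,0],[255,0,0,0.4,0,0,0],[255,0,0,0.43,0,0,0],[255,0,0,0.43,0,0,0]],
  ],
)

```text
time: 39.5
tool_pos: [0.6225, 0.203, 0.0284]
orientation: [-0.19, 3.134, 0.001]
force: [-0.7, -1.4, -2.5]
width: 0.0199
grip_force: 30.0
```

```bash
python3 -c "
from h import *
s=manip.sense(); print(s['tool_pos'],s['force']); im,d,P=look('wrist')
m=(d>0)&(abs(P[...,0]-.62)<.08)&(abs(P[...,1]-.203)<.08)
q=P[m&(P[...,2]>.021)&(P[...,2]<.036)]; print('slab',rect(q[:,:2]),np.percentile(q[:,2],[5,50,95]))"
```

```text
[0.62248596 0.20296586 0.02836773] [-0.68607675 -1.36915521 -2.50978054]
slab (array([0.6162, 0.2033]), array([0.1161, 0.0295]), np.float64(-1.45)) [0.02340221 0.02712435 0.0288691 ]
```

>>> carry_out(
  commands=[
    [[140,0,0,0,0,0,0],[140,0,0,0,0,0,0],[140,0,0,0,0,0,0],[140,0,0,-0.5,0,0,0],[140,0,0,-1,0,0,0]],
  ],
)

```text
time: 40.05
tool_pos: [0.6207, 0.2024, 0.1069]
orientation: [0.19, -3.133, 0.001]
force: [1.0, 0.0, -0.3]
width: 0.0391
grip_force: 0.0
```

>>> carry_out(
  commands=[
    [[140,0,0.5,-0.8,0,0,0],[140,0,1,-0.8,0,0,0],[140,0,1,-0.8,0,0,0]],
  ],
)

```text
time: 40.35
tool_pos: [0.6116, 0.2909, 0.1753]
orientation: [-0.203, 3.129, 0.013]
force: [-0.2, 0.8, 0.1]
width: 0.0389
grip_force: 0.0
```

```bash
python3 -c "
from h import *
for c in ('scene','wrist','top'):
    im,d,P=look(c,'f_'+c+'.png')
    for x,y in ((.437,.174),(.62,.203),(.554,-.433)):
        q=P[(d>0)&(abs(P[...,0]-x)<.085)&(abs(P[...,1]-y)<.085)]; q=q[(q[:,2]>.02)&(q[:,2]<.034)]
        if len(q)>50: print(c,len(q),rect(q[:,:2]),np.round(np.percentile(q[:,2],[5,50,95]),4))
s=manip.sense(); print(s['tool_pos'],s['time'])
for n in ['petri_dish','timer','beaker']:
    for o in manip.outline_of(n,'top')[:1]: print(n,rect(P[o['mask']&(d>0)][:,:2])[0],o['conf'])
"
```

```text
scene 568 (array([0.4267, 0.1639]), array([0.1366, 0.069 ]), np.float64(0.1)) [0.0211 0.0265 0.0291]
scene 276 (array([0.6093, 0.2048]), array([0.1289, 0.1128]), np.float64(-0.371)) [0.0208 0.0264 0.0293]
scene 1029 (array([ 0.5202, -0.4324]), array([0.0517, 0.0506]), np.float64(-0.112)) [0.0207 0.023  0.0256]
wrist 3814 (array([0.4724, 0.1805]), array([0.0887, 0.0767]), np.float64(-1.309)) [0.0239 0.0271 0.0291]
wrist 4543 (array([0.6296, 0.2173]), array([0.1409, 0.1028]), np.float64(-1.074)) [0.0245 0.027  0.0286]
top 1080 (array([0.4369, 0.171 ]), array([0.1566, 0.0836]), np.float64(0.125)) [0.0213 0.0263 0.0311]
top 904 (array([0.6205, 0.2011]), array([0.1388, 0.1349]), np.float64(0.107)) [0.0212 0.0263 0.0313]
top 874 (array([ 0.551 , -0.4355]), array([0.1174, 0.0525]), np.float64(-0.109)) [0.0206 0.0236 0.0282]
[0.61146168 0.28235249 0.17094707] 40.5
petri_dish [ 0.4151 -0.0256] 0.67
timer [ 0.7029 -0.1686] 0.8
beaker [ 0.7023 -0.3412] 0.72
```

View pics/f_scene.png

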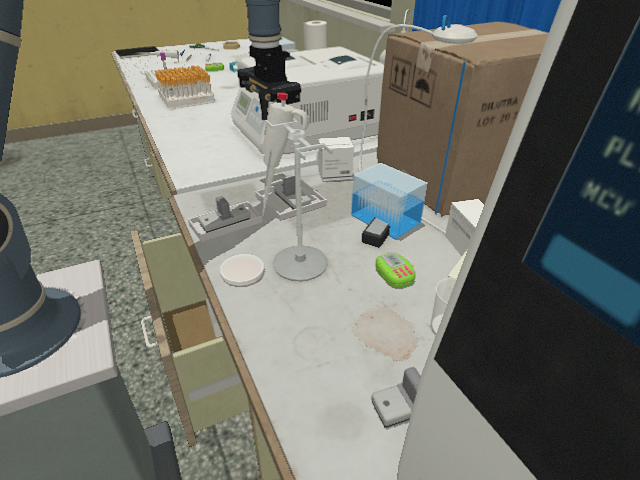

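The scene view shows one weight in the long tray (225,215), one in the square tray (290,190) and the third alone on the bench (395,400). I'll check that the beaker hasn't moved, then hand in.

```bash
python3 -c "
from h import *
look('top')
print([(np.round(o['bbox']),o['conf']) for o in manip.recognise('beaker','top')])
a=cv2.imread('pics/top0.png'); b=cv2.imread('pics/f_top.png'); print(np.abs(a[155:210,400:460].astype(int)-b[155:210,400:460]).mean(), np.abs(a[165:205,320:375].astype(int)-b[165:205,320:375]).mean())
print(manip.sign_off())"
```

```text
[(array([411., 166., 452., 206.]), 0.8), (array([170., 267., 219., 341.]), 0.37)]
10.388383838383838 9.053030303030303
the job is handed in; nothing more can be done
None
```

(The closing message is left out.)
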